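# Rack the glazed tiles and tally them

## Robot

A 6-joint arm with a two-finger parallel gripper is mounted at the origin on the work surface. World frame = base frame: x ahead of the robot, y to its left, z up, the work surface at z = 0. Lengths are in m, angles in rad, forces in N, time in s.
With the tool pointing down it reaches from about 0.425 to 0.95 m from the base axis. Payload 3.5 kg.
Tool frame: the origin (TCP) lies midway between the tips of the shut fingers; the grasp point (between the pads) lies 19 mm behind it; z points along the fingers, y is the line along which they close (so a half turn about z gives the same grasp; the last joint's range is limited). The gripper opens to 85 mm and grips with 20 to 120 N. Pads are 22 mm wide; open, the fingers measure 114 mm over their backs; the gripper's body (76 mm by 85 mm) begins 54 mm behind the grasp point. The pads swing forward as they close: fully open they stand 13 mm farther back than shut.
Start: joints at [1.17, 0.286, 1.577, -0, 1.279, -0.15], TCP at [0.167, 0.654, 0.231] pointing down, gripper open.
Joint ranges: [-2.77, 2.77], [-0.9, 2.22], [0.21, 2.48], [-1.53, 4.67], [0.24, 2.81], [-2.84, 2.84]. Speed limits (rad/s): [2.79, 2.79, 3.14, 3.14, 3.14, 3.14].

## Interface

Orientations are given as a 3x3 rotation matrix whose columns are the frame's x, y, z axes.
In Python, from rig import env, snapshot gives the robot as it stands.
- The arm moves only by the tool step_arm, never from a script. Its argument "series" is a list of rows, each a list of 4 numbers: the shift along the tool's x, y, z in cm, then the turn about the tool's z in degrees. A call has exactly 5 rows; each row is the pose to reach, as a shift and turn from the pose commanded when the call began, along the tool's axes at that moment; what a row does not reach only later rows make up. A row lasts 1/12 s, in which the tool goes at most 41.7 mm and 7.16 degrees, less where a joint would pass 70% of its speed; a pose out of reach is approached as far as the arm can. A call with a gripper value outside its range is refused whole. "fingers" is the finger opening in cm, from 0 to 8.54, set as the call begins (left out, the last holds). The fingers move at their own pace and stop on an object; the grip force is fixed at half the most. Time passes only in rows, so rows that repeat a pose let the fingers close, or fill a call up. It gives the time, the measured TCP pose, the force, the opening and the grip force at its end, in the units of the state.
- env.get_state(): the state, without advancing time (a new reading comes with each control period).
- snapshot(name): name is "scene" or "top" or "wrist"; returns a dict with "image" (420x560x3 uint8, red, green, blue), "mtx" (3x3 intrinsics, pixels), "pose" (4x4, takes a point from camera to world coordinates). Camera axes: x right, y down, z forward; pixel columns grow to the right and rows downward; lengths in m; the calibration is good to about 2 mm. The wrist camera is an equidistant fisheye: a pixel r from the principal point sees the ray r / f radians off the axis. A picture is of the moment at which its call begins. There is no depth.
- env.sign_off(): hands the job in; it is judged then, once.
The state is a dict: "time": time; "joints": joint angles; "qd": joint speeds; "tau": joint torques, N m; "tool_pos": TCP position; "tool_rot": TCP orientation; "contact_force": force on the tool from outside, world axes, zero at the start; "torque": the same for the moment, N m; "grip_width": finger opening in m; "finger_force": force on a finger pad.
Only numpy, scipy, OpenCV 4.12 (cv2) and the standard library are available. Lean on these libraries where they do the work, as an engineer would, in place of code of your own. Each camera call takes 0.05 s, during which the arm holds its last target. There are 200 camera calls.

## Task

Move every glazed tile from its plywood foot into the grooved wooden rack, each standing upright on its lower edge, centred in a groove of its own and fully down, and click the tally counter's red lever fully down and up once for each tile, so that the counter ends at exactly the number of tiles there are. Also put the green glaze bottle upright in its blue holder, fully down, and leave the other things on the table where they are.

Things in the scene. Friction and masses are not known exactly. Their poses are not given: they have to be found in the camera images.
- rack: Grooved wooden rack, fixed, 110 x 270 x 38 mm. Origin: centre of its underside; z up. Five grooves run along its x, open at both ends and at the top, with centres at y = -0.10, -0.05, 0, 0.05 and 0.10 m in its own frame; each is 12 mm wide, floor 6 mm above the underside, walls up to 38 mm.
- tally (a joint): Pointer of the tally counter, rad: a red pointer on a white disc on top of the counter, seen from above, with ten dots round it (big yellow one = zero). It starts at 0 and a full click of the lever advances it one dot, 0.628 rad, clockwise from above; it never goes back. It moves during the lever's down-stroke and cannot be turned by touching it. A part-stroke leaves it part-way; the next full stroke then completes that same dot.
- lever (a joint): Sprung red lever of the tally counter, rad: 0 at rest (up), 0.32 at its bottom stop; a click counts fully when the stop is reached, and the lever must then be let right up (below 0.05) to arm the next. It springs back by itself.
- lever_pad (a point): Centre of the top face of the lever's red pad (45 x 50 mm, 8 mm thick), at rest 64 mm above the table, 85 mm out from the lever's hinge. Press straight down: 27 mm of travel, about 2 N at first rising to about 7 N at the stop.
- counter: Bench tally counter, grey box 100 x 110 x 72 mm, fixed. Origin: centre of its underside; its lever pad sticks out 100 mm (to the pad's centre) along its -x; the dial on top has its centre 2.5 mm from the box's centre.
- bottle: Green glaze bottle to put away, loose, about 0.3 kg with a weighted foot: straight round body 56 to 57 mm in diameter up to 78 mm, then a shoulder and a white cap 30 mm wide, 100 mm high in all. Origin: centre of its underside; z along its axis, up.
- holder: Blue round cup fixed to the table, the green bottle's holder: bore 68 mm, outside 80 mm, floor 6 mm and rim 44 mm above the table. Origin: centre of its underside.
- tile1: Ceramic tile, white with a red painted field and a white spot, 90 mm wide (its x) x 8 mm thick (its y) x 110 mm high (its z), 0.18 kg, standing in the groove of foot1. Origin: middle of its lower edge face. May be absent (None from the start).
- foot1: Plywood tile foot, fixed, 110 x 60 x 30 mm, with a 10 mm wide groove along its x through the middle, floor 8 mm above the table; tile1 stands in it with its x along the groove (if that tile is present). Origin: centre of its underside.
- tile2: Ceramic tile, white with a green painted field and a white spot, 90 mm wide (its x) x 8 mm thick (its y) x 110 mm high (its z), 0.18 kg, standing in the groove of foot2. Origin: middle of its lower edge face. May be absent (None from the start).
- foot2: Plywood tile foot, fixed, 110 x 60 x 30 mm, with a 10 mm wide groove along its x through the middle, floor 8 mm above the table; tile2 stands in it with its x along the groove (if that tile is present). Origin: centre of its underside.
- tile3: Ceramic tile, white with a blue painted field and a white spot, 90 mm wide (its x) x 8 mm thick (its y) x 110 mm high (its z), 0.18 kg, standing in the groove of foot3. Origin: middle of its lower edge face. May be absent (None from the start).
- foot3: Plywood tile foot, fixed, 110 x 60 x 30 mm, with a 10 mm wide groove along its x through the middle, floor 8 mm above the table; tile3 stands in it with its x along the groove (if that tile is present). Origin: centre of its underside.
- tile4: Ceramic tile, white with a yellow painted field and a white spot, 90 mm wide (its x) x 8 mm thick (its y) x 110 mm high (its z), 0.18 kg, standing in the groove of foot4. Origin: middle of its lower edge face. May be absent (None from the start).
- foot4: Plywood tile foot, fixed, 110 x 60 x 30 mm, with a 10 mm wide groove along its x through the middle, floor 8 mm above the table; tile4 stands in it with its x along the groove (if that tile is present). Origin: centre of its underside.
- tile5: Ceramic tile, white with a orange painted field and a white spot, 90 mm wide (its x) x 8 mm thick (its y) x 110 mm high (its z), 0.18 kg, standing in the groove of foot5. Origin: middle of its lower edge face. May be absent (None from the start).
- foot5: Plywood tile foot, fixed, 110 x 60 x 30 mm, with a 10 mm wide groove along its x through the middle, floor 8 mm above the table; tile5 stands in it with its x along the groove (if that tile is present). Origin: centre of its underside.
- yellow_bottle: Bystander, leave alone: yellow glaze bottle like the green one, 56 mm in diameter, 100 mm high. Origin: centre of its underside.
- palette: Bystander, leave alone: white paint palette 90 x 140 x 12 mm. Origin: centre of its underside.
- mug: Bystander, leave alone: unpainted white mug, 96 mm in diameter, 110 mm high. Origin: centre of its underside.
- water_cup: Bystander, leave alone: clear cup, 76 mm in diameter, 110 mm high. Origin: centre of its underside.
- pen: Bystander, leave alone: black pen 130 mm long, 10 mm thick. Origin: centre of its underside.
- sponge_dish: Bystander, leave alone: orange sponge on a white dish, 90 mm in diameter, 36 mm high. Origin: centre of its underside.
There are look-alikes about, which are no part of the job. Leave any pink look-alike of the counter alone.

How it is judged:
At the end, for the whole second after the job is handed in: Each present tile stands on its lower edge in a groove (edge <16 mm up, within 20 mm of mid-groove, 0.25 rad of upright and of the groove), at rest; pointer within 0.4 dot of the tile count, lever up; green bottle upright on the holder floor, within 12 mm of its axis, at rest (z of tile1 in the frame of rack between 0 and 0.016 m and x of tile1 in the frame of rack between -0.02 and 0.02 m and y of tile1 in the frame of rack between -0.115 and 0.115 m and angle between each of tile1, tile2, tile3, tile4, tile5's own z axis and vertical below 0.25 rad and angle between the y axis of each of tile1, tile2, tile3, tile4, tile5 and the y axis of rack, either way round below 0.25 rad and linear speed of each of tile1, tile2, tile3, tile4, tile5, bottle below 0.02 m/s and z of tile2 in the frame of rack between 0 and 0.016 m and x of tile2 in the frame of rack between -0.02 and 0.02 m and y of tile2 in the frame of rack between -0.115 and 0.115 m and z of tile3 in the frame of rack between 0 and 0.016 m and x of tile3 in the frame of rack between -0.02 and 0.02 m and y of tile3 in the frame of rack between -0.115 and 0.115 m and z of tile4 in the frame of rack between 0 and 0.016 m and x of tile4 in the frame of rack between -0.02 and 0.02 m and y of tile4 in the frame of rack between -0.115 and 0.115 m and z of tile5 in the frame of rack between 0 and 0.016 m and x of tile5 in the frame of rack between -0.02 and 0.02 m and y of tile5 in the frame of rack between -0.115 and 0.115 m and value of joint tally between 1.634 and 3.393 rad and (value of joint tally above 2.262 rad or (value of joint tally above 1.634 rad and height (world z) of each of tile1, tile2 below -5 m) or (value of joint tally above 1.634 rad and height (world z) of each of tile1, tile3 below -5 m) or (value of joint tally above 1.634 rad and height (world z) of each of tile1, tile4 below -5 m) or (value of joint tally above 1.634 rad and height (world z) of each of tile1, tile5 below -5 m) or (value of joint tally above 1.634 rad and height (world z) of each of tile2, tile3 below -5 m) or (value of joint tally above 1.634 rad and height (world z) of each of tile2, tile4 below -5 m) or (value of joint tally above 1.634 rad and height (world z) of each of tile2, tile5 below -5 m) or (value of joint tally above 1.634 rad and height (world z) of each of tile3, tile4 below -5 m) or (value of joint tally above 1.634 rad and height (world z) of each of tile3, tile5 below -5 m) or (value of joint tally above 1.634 rad and height (world z) of each of tile4, tile5 below -5 m)) and (value of joint tally above 2.89 rad or (value of joint tally above 1.634 rad and height (world z) of tile1 below -5 m) or (value of joint tally above 1.634 rad and height (world z) of tile2 below -5 m) or (value of joint tally above 1.634 rad and height (world z) of tile3 below -5 m) or (value of joint tally above 1.634 rad and height (world z) of tile4 below -5 m) or (value of joint tally above 1.634 rad and height (world z) of tile5 below -5 m)) and (value of joint tally below 2.765 rad or height (world z) of tile1 above -5 m) and (value of joint tally below 2.765 rad or height (world z) of tile2 above -5 m) and (value of joint tally below 2.765 rad or height (world z) of tile3 above -5 m) and (value of joint tally below 2.765 rad or height (world z) of tile4 above -5 m) and (value of joint tally below 2.765 rad or height (world z) of tile5 above -5 m) and (value of joint tally below 2.136 rad or height (world z) of any of tile1, tile2 above -5 m) and (value of joint tally below 2.136 rad or height (world z) of any of tile1, tile3 above -5 m) and (value of joint tally below 2.136 rad or height (world z) of any of tile1, tile4 above -5 m) and (value of joint tally below 2.136 rad or height (world z) of any of tile1, tile5 above -5 m) and (value of joint tally below 2.136 rad or height (world z) of any of tile2, tile3 above -5 m) and (value of joint tally below 2.136 rad or height (world z) of any of tile2, tile4 above -5 m) and (value of joint tally below 2.136 rad or height (world z) of any of tile2, tile5 above -5 m) and (value of joint tally below 2.136 rad or height (world z) of any of tile3, tile4 above -5 m) and (value of joint tally below 2.136 rad or height (world z) of any of tile3, tile5 above -5 m) and (value of joint tally below 2.136 rad or height (world z) of any of tile4, tile5 above -5 m) and value of joint lever below 0.08 rad and horizontal distance between bottle and holder below 0.012 m and z of bottle in the frame of holder below 0.012 m and angle between bottle's own z axis and vertical below 0.15 rad); the robot touches nothing.
It fails at once if a bystander is moved more than 3 cm (distance of any of yellow_bottle, palette, mug, water_cup, pen, sponge_dish from where it was at the start of the episode above 0.03 m).
It fails at once if a tile is laid or knocked over (angle between any of tile1, tile2, tile3, tile4, tile5's own z axis and vertical above 1 rad).
Of tile1, tile2, tile3, tile4, tile5 only 3 to 5 are there at a start; the rules pass over those that are not, and their reading is None.
At some moment in a run one of bottle may be knocked a few centimetres aside while the robot is not near it.
It also fails if it takes over 210 s, if anything falls off the work surface, if the arm or the gripper's body presses on something with over 40 N, if the wrist force passes 120 N, or if a joint passes its speed limit or range.

## Working session

There is one attempt and no reset: what is moved stays moved. The work goes in short steps, Python scripts to look and compute and a tool call to move; the robot and the scene stay as the last step left them, time stands still between calls to the robot, and variables do not carry over. Pictures are saved under pics/ and viewed, at most 14 in all, crops included, and the job is handed in when it is done.

Besides the shell and the picture viewer there is one more tool, called after "Request:" as name(argument=value, ...), one argument or row to a line, values as JSON. step_arm: Moves the arm, as the interface text tells. Its arguments: {"type":"object","properties":{"series":{"type":"array","items":{"type":"array","items":{"type":"number"}}},"fingers":{"type":"number"}},"required":["series"]}

```bash
mkdir -p pics; ls; python3 - <<'E'
from rig import env, snapshot
import cv2, numpy as np
s=env.get_state(); print(s['time'],s['tool_pos'],np.round(s['tool_rot'],3).tolist(),s['grip_width'])
for n in ['scene','top']:
    d=snapshot(n); cv2.imwrite(f'pics/{n}0.png',d['image'][:,:,::-1]); np.savez(f'pics/{n}0.npz',**d)
    print(n,d['mtx'].tolist(),np.round(d['pose'],3).tolist())
E
```

```text
pics
0.0 [0.16723409 0.65328299 0.22993519] [[-0.969, 0.248, -0.001], [0.248, 0.969, -0.002], [0.0, -0.002, -1.0]] 0.08513497942435494
scene [[408.88080105424217, 0.0, 273.65154349755943], [0.0, 408.88080105424217, 201.3126474700491], [0.0, 0.0, 1.0]] [[0.833, 0.341, -0.435, 1.074], [0.553, -0.525, 0.647, -0.791], [-0.008, -0.78, -0.626, 0.865], [0.0, 0.0, 0.0, 1.0]]
top [[400.250350463124, 0.0, 285.3365706866228], [0.0, 400.250350463124, 207.81275371726002], [0.0, 0.0, 1.0]] [[0.023, -0.991, 0.131, 0.382], [-1.0, -0.025, -0.009, 0.017], [0.012, -0.131, -0.991, 1.043], [0.0, 0.0, 0.0, 1.0]]
```

View pics/top0.png

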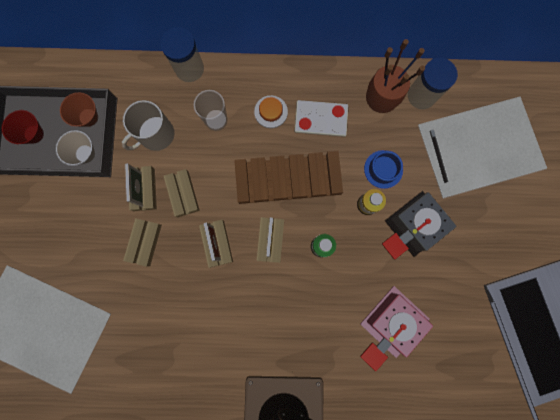

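View pics/scene0.png

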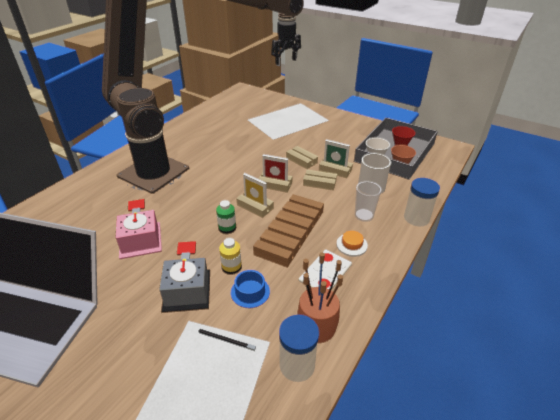

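Top view: the red tile is at (213,243), the yellow at (268,240) and the green at (137,187). Two feet are empty, at (180,192) and (141,242), so there are 3 tiles. The rack is around (289,177), the holder at (384,168), the green bottle at (324,246), and the real (grey) counter at (421,222) with its pad at (396,246). The pink counter is the look-alike.

```bash
cat > h.py <<'E'
from rig import env, snapshot
import cv2, numpy as np
def ray(d,u,v,fish=False):
    K=d['mtx'];P=d['pose']
    if fish:
        a=np.array([(u-K[0,2])/K[0,0],(v-K[1,2])/K[1,1]]);t=np.linalg.norm(a)
        r=np.array([*(a/t*np.sin(t)),np.cos(t)]) if t>1e-9 else np.array([0,0,1.])
    else: r=np.array([(u-K[0,2])/K[0,0],(v-K[1,2])/K[1,1],1.])
    return P[:3,3],P[:3,:3]@r
def plane(d,u,v,z,fish=False):
    o,r=ray(d,u,v,fish);return o+r*(z-o[2])/r[2]
def blobs(img,lo,hi,amin=20):
    hsv=cv2.cvtColor(img,cv2.COLOR_RGB2HSV);m=cv2.inRange(hsv,np.array(lo),np.array(hi))
    n,l,s,c=cv2.connectedComponentsWithStats(m)
    return [(s[i,4],c[i],cv2.minAreaRect(np.argwhere(l==i)[:,::-1].astype(np.float32)),s[i,:4]) for i in range(1,n) if s[i,4]>=amin]
E
python3 - <<'E'
from h import *
d=dict(np.load('pics/top0.npz'));im=d['image']
hsv=cv2.cvtColor(im,cv2.COLOR_RGB2HSV)
for n,(u,v) in dict(rack=(270,165),table=(250,300),foot=(147,250),cap=(326,245),padred=(395,246),hold=(370,168),green=(318,250),tile=(270,235)).items(): print(n,hsv[v,u])
c=cv2.resize(im[135:275,110:460],None,fx=2.28,fy=2.28*1.8,interpolation=cv2.INTER_CUBIC)
c=cv2.resize(im[135:275,110:460],(798,320),interpolation=cv2.INTER_CUBIC)
c=np.clip(c.astype(float)*1.8,0,255).astype(np.uint8)
cv2.imwrite('pics/crop1.png',c[:,:,::-1])
for n,lo,hi,z in [('holder',(105,150,90),(125,255,255),.044),('redpad',(0,180,120),(6,255,255),.064),('bottle',(50,120,40),(80,255,255),.085),('foot',(15,60,100),(26,140,255),.03)]:
    for a,c,r,b in blobs(im,lo,hi,40):
        if 120<c[0]<470 and 130<c[1]<290: print(n,a,np.round(c,1),np.round(r[1],1),round(r[2],1),b,np.round(plane(d,*c,z),3))
E
```

```text
rack [ 13 135  89]
table [ 13 102 108]
foot [ 21  83 108]
cap [120  13 153]
padred [  1 190 138]
hold [118  95  35]
green [ 63 138  89]
tile [128   7 149]
holder 852 [383.  169.2] [37. 36.] 0.0 [365 151  38  37] [ 0.62  -0.24   0.044]
redpad 326 [394.8 245.8] [19.5 16.7] 51.3 [383 234  25  25] [ 0.424 -0.262  0.064]
bottle 225 [323.4 245.5] [20. 22.] 90.0 [313 235  23  21] [ 0.42  -0.085  0.085]
foot 400 [146.5 186.5] [43.6  9.5] 87.0 [141 165  12  45] [0.562 0.364 0.03 ]
foot 483 [185.4 190.5] [45.6 11.3] 74.1 [175 169  22  46] [0.554 0.264 0.03 ]
foot 435 [172.6 194. ] [43.3 11.5] 74.1 [163 172  21  45] [0.544 0.296 0.03 ]
foot 58 [132.2 206.1] [ 8. 10.] 90.0 [128 202  11   9] [0.511 0.397 0.03 ]
foot 474 [133.  240.5] [10.8 47.3] 15.6 [122 217  23  47] [0.424 0.388 0.03 ]
foot 433 [261.9 239.4] [13.3 45.6] 3.5 [253 217  16  46] [0.434 0.064 0.03 ]
foot 495 [277.  240.9] [16.8 47.7] 8.1 [267 217  23  50] [0.431 0.026 0.03 ]
foot 440 [221.4 241.3] [47.9 12.9] 79.8 [211 218  20  50] [0.427 0.166 0.03 ]
foot 467 [146.6 243.3] [10.4 47. ] 15.9 [136 220  23  47] [0.417 0.354 0.03 ]
foot 253 [205.9 247.6] [46.3 10.1] 69.9 [197 223  21  47] [0.41  0.205 0.03 ]
```

View pics/crop1.png

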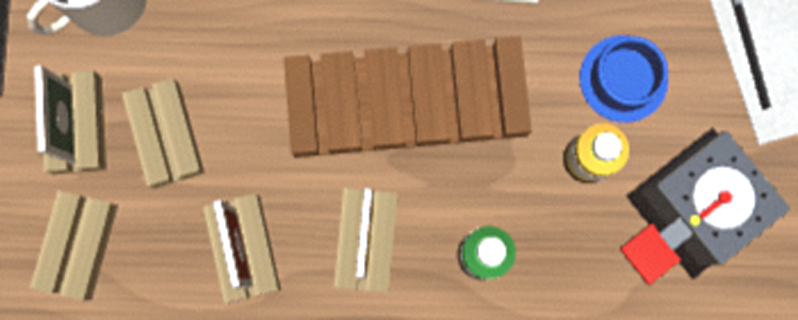

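```bash
python3 - <<'E'
from h import *
d=dict(np.load('pics/top0.npz'))
P=lambda x,y,z: plane(d,110+x/2.28,135+y/2.286,z)[:2]
R=np.array([P(*p,.038) for p in [(285,57),(524,37),(530,133),(295,156)]]);print('rack',R.round(3).tolist(),R.mean(0).round(3))
print([round(float(np.linalg.norm(R[i]-R[(i+1)%4])),3) for i in range(4)])
g=(R[0]+R[1]-R[2]-R[3])/2;print('groove yaw',np.degrees(np.arctan2(g[1],g[0])).round(1), 'long', np.degrees(np.arctan2(*((R[0]+R[3]-R[1]-R[2])/2)[[1,0]])).round(1))
for n,a,b in [('yellow',(368,188),(362,277)),('red',(216,203),(240,288)),('green',(38,67),(45,157))]:
    A,B=P(*a,.118),P(*b,.118);print(n,((A+B)/2).round(3),np.linalg.norm(A-B).round(3),np.degrees(np.arctan2(*(A-B)[[1,0]])).round(1))
for n,c in [('fy',[(345,187),(398,193),(388,290),(335,287)]),('fr',[(205,204),(256,195),(279,289),(228,302)]),('fgreen',[(92,70),(104,168)])]:
    Q=np.array([P(*p,.03) for p in c]);print(n,Q.round(3).tolist(),Q.mean(0).round(3))
print('cap',P(491,251,.1),'padc',P(650,255,.064),'dial',P(725,197,.072),'holder',P(626,74,.044),'yb',P(607,146,.1))
E
```

```text
rack [[0.636, 0.139], [0.666, -0.13], [0.556, -0.137], [0.524, 0.124]] [ 0.595 -0.001]
[0.271, 0.11, 0.263, 0.113]
groove yaw 5.9 long 96.7
yellow [0.436 0.042] 0.09 -2.3
red [0.42  0.179] 0.089 18.4
green [0.552 0.377] 0.094 8.6
fy [[0.491, 0.068], [0.486, 0.008], [0.379, 0.017], [0.381, 0.075]] [0.434 0.042]
fr [[0.469, 0.223], [0.48, 0.166], [0.377, 0.137], [0.362, 0.192]] [0.422 0.179]
fgreen [[0.617, 0.358], [0.506, 0.337]] [0.561 0.347]
cap [ 0.42126709 -0.08820418] padc [ 0.42252547 -0.26287954] dial [ 0.48596566 -0.34213938] holder [ 0.62466651 -0.2441523 ] yb [ 0.53354641 -0.20883826]
```

```bash
cat > plan.py <<'E'
import sys,numpy as np
from rig import env
def go(x,y,z,yaw,frm=None):
    """yaw = world angle (deg) of the tile's long axis; tool y goes to yaw+90 (mod 180). Print tool-frame shift cm/turn deg from current pose."""
    if frm is None:
        s=env.get_state();p=np.array(s['tool_pos']);R=np.array(s['tool_rot']);ya=np.degrees(np.arctan2(R[1,1],R[0,1]))
    else: p=np.array(frm[:3]);ya=frm[3]+90
    R=np.array([[np.sin(np.radians(ya))*-1,np.cos(np.radians(ya)),0],[np.cos(np.radians(ya)),np.sin(np.radians(ya)),0],[0,0,-1.]])
    sh=R.T@(np.array([x,y,z])-p)*100
    t=-((yaw+90-ya+90)%180-90)
    n=max(np.linalg.norm(sh)/4.1,abs(t)/7.1)
    print('shift',sh.round(2),'turn',round(t,1),'rows>=',round(n,1))
    return (x,y,z,ya-t-90)
E
python3 -c "
from plan import *
go(.552,.377,.22,8.6)"
```

```text
shift [-44.13 -17.22   1.01] turn -23.0 rows>= 11.6
```

Request:
step_arm(
  series=[
    [-3.7, -1.4, 0, 0],
    [-7.4, -2.9, 0, 0],
    [-11.1, -4.3, 0, 0],
    [-14.8, -5.8, 0, 0],
    [-18.4, -7.2, 0, 0],
  ],
  fingers=4.0,
)

```text
time: 0.52
tool_pos: [0.3288, 0.5369, 0.2306]
tool_rot: [[-0.969, 0.248, -0.001], [0.248, 0.969, -0.001], [0.0, -0.001, -1.0]]
contact_force: [0.1, 1.0, 0.4]
grip_width: 0.0402
finger_force: 0.0
```

Request:
step_arm(
  series=[
    [-3.7, -1.4, 0, 0],
    [-7.4, -2.9, 0, 0],
    [-11.1, -4.3, 0, 0],
    [-14.8, -5.8, 0, 0],
    [-18.4, -7.2, 0, 0],
  ],
)

```text
time: 0.93
tool_pos: [0.4894, 0.4214, 0.2307]
tool_rot: [[-0.969, 0.248, -0.001], [0.248, 0.969, -0.001], [0.001, -0.001, -1.0]]
contact_force: [-0.0, 0.5, -0.1]
grip_width: 0.0401
finger_force: 0.0
```

Request:
step_arm(
  series=[
    [-3.0, -1.2, 0.4, -5],
    [-6, -2.2, 0.8, -10],
    [-7.3, -2.8, 1, -16],
    [-7.3, -2.8, 1, -22],
    [-7.3, -2.8, 1, -23],
  ],
)

```text
time: 1.35
tool_pos: [0.5526, 0.3765, 0.22]
tool_rot: [[-0.989, -0.15, -0.002], [-0.15, 0.989, -0.001], [0.002, -0.001, -1.0]]
contact_force: [0.2, 0.1, 0.9]
grip_width: 0.0399
finger_force: 0.0
```

```bash
python3 - <<'E'
from h import *
s=env.get_state(); print(s['time'],s['tool_pos'],np.degrees(np.arctan2(s['tool_rot'][1][1],s['tool_rot'][0][1])),s['grip_width'])
d=snapshot('wrist'); cv2.imwrite('pics/w1.png',np.clip(d['image'][:,:,::-1]*1.6,0,255)); np.savez('pics/w1.npz',**d)
print(d['mtx'].tolist(),np.round(d['pose'],3).tolist())
E
```

```text
1.35 [0.55258425 0.37650686 0.22004697] 98.64652655607262 0.039854049094470455
[[325.19226210127806, 0.0, 281.28664201614146], [0.0, 325.19226210127806, 206.73588446025033], [0.0, 0.0, 1.0]] [[-0.15, 0.935, 0.321, 0.47], [0.989, 0.142, 0.048, 0.364], [-0.001, 0.324, -0.946, 0.362], [0.0, 0.0, 0.0, 1.0]][ WARN:0@0.242] global loadsave.cpp:1063 imwrite_ Unsupported depth image for selected encoder is fallbacked to CV_8U.
```

View pics/w1.png

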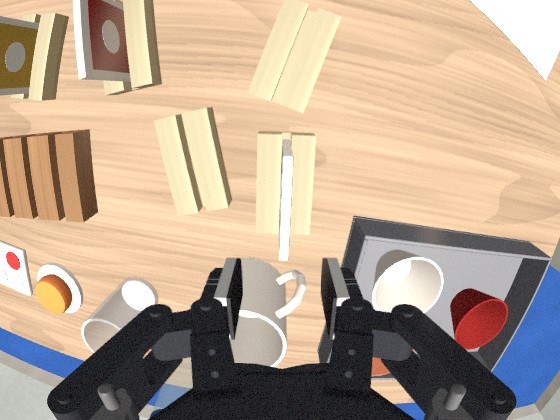

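The wrist picture shows the green tile's top edge running from (287,140) to (284,260) between the open fingers' line. The mug sits beyond it, at around (250,310).

```bash
python3 - <<'E'
from h import *; from plan import go
d=dict(np.load('pics/w1.npz'));im=d['image']
hsv=cv2.cvtColor(im,cv2.COLOR_RGB2HSV)
m=((hsv[:,:,1]<30)&(hsv[:,:,2]>120)).astype(np.uint8);m[:, :265]=0;m[:,305:]=0;m[:133]=0;m[266:]=0
n,l,s,c=cv2.connectedComponentsWithStats(m);i=1+np.argmax(s[1:,4]);print(s[i])
pts=np.argwhere(l==i)[:,::-1].astype(float)
W=np.array([plane(d,*p,.118,True)[:2] for p in pts])
r=cv2.minAreaRect((W*1000).astype(np.float32));print(r)
print('fit',cv2.fitLine((W*1000).astype(np.float32),cv2.DIST_L2,0,.01,.01).ravel())
for p in [(287,140),(284,260)]: print(plane(d,*p,.118,True))
for p in [(240,362),(280,340),(200,345),(245,315)]: print('mug',plane(d,*p,.11,True)[:2])
# rack corners
for p in [(90,130),(98,213),(78,133),(80,220)]: print('rack',plane(d,*p,.038,True)[:2])
E
```

```text
[ 279  144   14  117 1103]
((551.3453979492188, 378.9325256347656), (98.08108520507812, 8.622587203979492), 6.464425086975098)
fit [9.9367237e-01 1.1231729e-01 5.5165057e+02 3.7922961e+02]
[0.49969119 0.37261913 0.118     ]
[0.59979476 0.38577922 0.118     ]
mug [0.73903877 0.35906629]
mug [0.6981072  0.39701374]
mug [0.72221944 0.31455341]
mug [0.67081527 0.35853332]
rack [0.52234889 0.15520936]
rack [0.62056225 0.16550505]
rack [0.52688716 0.13796896]
rack [0.63440198 0.13714832]
```

```bash
python3 -c "
from plan import *
go(.555,.379,.068,6.7)"
```

```text
shift [-0.32  0.13 15.24] turn 1.9 rows>= 3.7
```

Request:
step_arm(
  series=[
    [-0.3, 0.1, 2, 1],
    [-0.3, 0.1, 5, 1.9],
    [-0.3, 0.1, 9, 1.9],
    [-0.3, 0.1, 12.5, 1.9],
    [-0.3, 0.1, 15.2, 1.9],
  ],
)

```text
time: 1.82
tool_pos: [0.5525, 0.3793, 0.066]
tool_rot: [[-0.993, -0.116, -0.003], [-0.116, 0.993, -0.002], [0.004, -0.001, -1.0]]
contact_force: [-0.2, -0.5, 0.1]
grip_width: 0.04
finger_force: 0.0
```

Request:
step_arm(
  series=[
    [0, 0, 0, 0],
    [0, 0, 0, 0],
    [0, 0, 0, 0],
    [0, 0, 0, 0],
    [0, 0, 0, 0],
  ],
  fingers=0,
)

```text
time: 2.23
tool_pos: [0.5562, 0.3802, 0.0722]
tool_rot: [[-0.993, -0.117, 0.004], [-0.117, 0.993, 0.002], [-0.004, 0.002, -1.0]]
contact_force: [0.9, -0.0, -0.9]
grip_width: 0.007
finger_force: 59.4
```

```bash
python3 - <<'E'
from h import *
s=env.get_state(); print(s['tool_pos'],s['grip_width'],s['finger_force'],s['contact_force'])
d=snapshot('wrist'); cv2.imwrite('pics/w2.png',np.clip(d['image'][:,:,::-1]*1.6,0,255).astype(np.uint8)); np.savez('pics/w2.npz',**d)
E
```

```text
[0.5561704  0.38015638 0.07219898] 0.00704275913313805 59.404844641685486 [ 0.90950005 -0.04602026 -0.92841711]
```

View pics/w2.png

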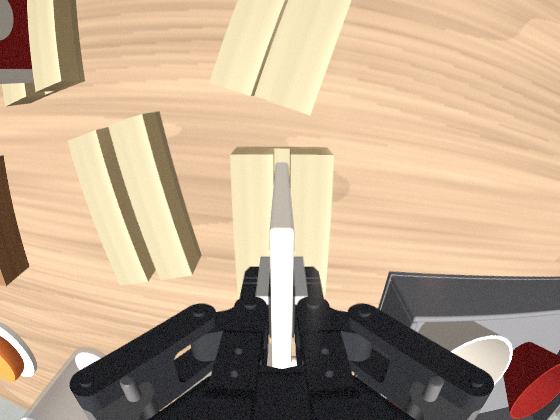

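```bash
python3 - <<'E'
from h import *; from plan import go
d=dict(np.load('pics/w2.npz'))
print(plane(d,281,228,.118,True), plane(d,282,367,.118,True))
a=go(.556,.380,.26,6.7); go(.575,.09,.26,6.4,a)
E
```

```text
[0.51284941 0.37477761 0.118     ] [0.57646234 0.38264514 0.118     ]
shift [-1.000e-02  0.000e+00 -1.883e+01] turn 0.0 rows>= 4.6
shift [  1.5  -29.02   0.  ] turn 0.3 rows>= 7.1
```

Request:
step_arm(
  series=[
    [0, 0, -2, 0],
    [0, 0, -6, 0],
    [0, 0, -10, 0],
    [0, 0, -14, 0],
    [0, 0, -18, 0],
  ],
)

```text
time: 2.7
tool_pos: [0.5546, 0.3792, 0.2524]
tool_rot: [[-0.993, -0.117, 0.001], [-0.117, 0.993, 0.001], [-0.001, 0.0, -1.0]]
contact_force: [0.1, 0.2, -0.9]
grip_width: 0.0076
finger_force: 59.5
```

Request:
step_arm(
  series=[
    [0.2, -3.5, 0, 0],
    [0.4, -7.2, 0, 0],
    [0.7, -11, 0, 0],
    [0.9, -15, 0, 0],
    [1, -19, 0, 0],
  ],
)

```text
time: 3.12
tool_pos: [0.5669, 0.188, 0.2507]
tool_rot: [[-0.993, -0.118, 0.002], [-0.118, 0.993, 0.0], [-0.002, 0.0, -1.0]]
contact_force: [0.8, 0.0, -1.7]
grip_width: 0.0075
finger_force: 59.5
```

Request:
step_arm(
  series=[
    [0.2, -4, 0, 0.3],
    [0.4, -7, 0, 0.3],
    [0.5, -9, 0, 0.3],
    [0.5, -10, 0, 0.3],
    [0.5, -10, 0, 0.3],
  ],
)

```text
time: 3.53
tool_pos: [0.5743, 0.0877, 0.2503]
tool_rot: [[-0.994, -0.109, 0.002], [-0.109, 0.994, -0.0], [-0.002, -0.0, -1.0]]
contact_force: [-0.7, 0.3, -1.1]
grip_width: 0.0071
finger_force: 59.5
```

```bash
python3 - <<'E'
from h import *
s=env.get_state(); print(s['tool_pos'],s['grip_width'],s['finger_force'],s['contact_force'])
d=snapshot('wrist'); cv2.imwrite('pics/w3.png',np.clip(d['image'][:,:,::-1]*1.6,0,255).astype(np.uint8)); np.savez('pics/w3.npz',**d)
E
```

```text
[0.5743016  0.08770692 0.25029056] 0.007101856027110742 59.520567655563354 [-0.74414779  0.25708289 -1.09080084]
```

View pics/w3.png

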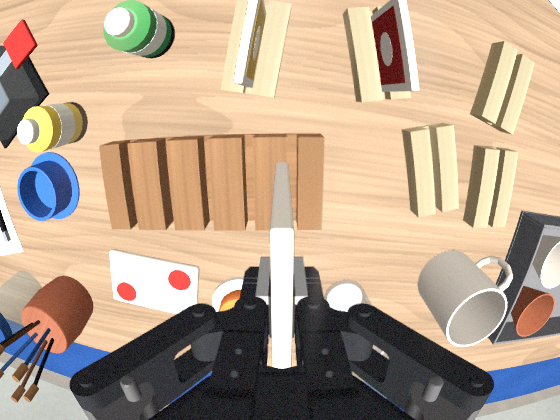

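The rack fills (103..323, 133..230) in the wrist picture, and the held green tile hangs over its right end. I'll zoom in to read the wall edges.

```bash
python3 - <<'E'
import cv2
im=cv2.imread('pics/w3.png');cv2.imwrite('pics/w3c.png',cv2.resize(im[125:240,98:330],None,fx=3.4,fy=3.4,interpolation=cv2.INTER_CUBIC))
E
```

```text
(no output)
```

View pics/w3c.png

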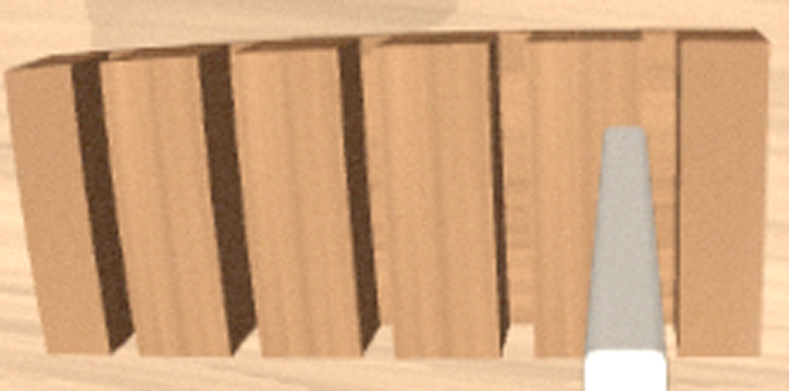

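```bash
python3 - <<'E'
from h import *; from plan import go
d=dict(np.load('pics/w3.npz'))
N=[(8,70),(73,65),(104,62),(198,57),(234,53),(338,47),(378,43),(492,41),(528,38),(640,38),(680,38),(768,40)]
F=[(45,354),(110,354),(140,354),(233,355),(262,355),(362,356),(396,356),(502,356),(537,356),None,(680,355),(760,355)]
Y=[-.135,-.106,-.094,-.056,-.044,-.006,.006,.044,.056,.094,.106,.135]
A=[];B=[]
for L,x in((N,-.055),(F,.055)):
    for p,y in zip(L,Y):
        if p: A.append((x,y));B.append(plane(d,98+p[0]/3.4,125+p[1]/3.4,.038,True)[:2])
A=np.array(A);B=np.array(B);a=A-A.mean(0);b=B-B.mean(0)
th=np.arctan2((a[:,0]*b[:,1]-a[:,1]*b[:,0]).sum(),(a*b).sum());R=np.array([[np.cos(th),-np.sin(th)],[np.sin(th),np.cos(th)]])
c=B.mean(0)-R@A.mean(0);e=(b-a@R.T)*1000;print('centre',c,'yaw',np.degrees(th),'rms mm',np.sqrt((e**2).mean(0)))
s=np.sqrt((b**2).sum()/(a**2).sum());print('scale',s)
for y in(-.1,-.05,0,.05,.1): print(y,(c+R@[0,y]).round(4))
t=c+R@[0,.1]; g=go(t[0]-.0015,t[1],.13,np.degrees(th))
# tile thickness offset check: tile top-near corners centre in wrist
print('fingers mid',plane(d,281.5,228,.25+.046,True),env.get_state()['tool_pos'])
E
```

```text
centre [0.59710803 0.00270561] yaw 6.675440634761771 rms mm [0.4448746 0.8665862]
scale 0.9964534000422215
-0.1 [ 0.6087 -0.0966]
-0.05 [ 0.6029 -0.047 ]
0 [0.5971 0.0027]
0.05 [0.5913 0.0524]
0.1 [0.5855 0.102 ]
shift [-1.12  1.17 12.01] turn -0.4 rows>= 3.0
fingers mid [0.53110875 0.08295215 0.296     ] [0.57411334 0.0891484  0.2500559 ]
```

Request:
step_arm(
  series=[
    [-0.4, 0.4, 2, -0.4],
    [-0.8, 0.9, 5, -0.4],
    [-1.1, 1.25, 8, -0.4],
    [-1.1, 1.25, 11, -0.4],
    [-1.1, 1.25, 12, -0.4],
  ],
)

```text
time: 4.0
tool_pos: [0.5801, 0.1052, 0.1241]
tool_rot: [[-0.993, -0.121, -0.009], [-0.121, 0.993, 0.001], [0.009, 0.002, -1.0]]
contact_force: [-1.1, 0.5, -2.5]
grip_width: 0.0074
finger_force: 59.5
```

Request:
step_arm(
  series=[
    [0, 0, 0, 0],
    [0, 0, 0, 0],
    [0, 0, 0, 0],
    [0, 0, 0, 0],
    [0, 0, 0, 0],
  ],
)

```text
time: 4.42
tool_pos: [0.5848, 0.1032, 0.1317]
tool_rot: [[-0.993, -0.119, 0.004], [-0.119, 0.993, 0.0], [-0.004, -0.0, -1.0]]
contact_force: [-0.3, 0.2, -1.0]
grip_width: 0.0071
finger_force: 59.5
```

```bash
python3 - <<'E'
from h import *
from plan import go
go(.584,.1025,.07,6.7)
d=snapshot('wrist'); cv2.imwrite('pics/w4.png',cv2.resize(np.clip(d['image'][130:330,200:400,::-1]*1.6,0,255).astype(np.uint8),None,fx=3,fy=3)); np.savez('pics/w4.npz',**d)
E
```

```text
shift [ 0.09 -0.06  6.17] turn 0.1 rows>= 1.5
```

View pics/w4.png

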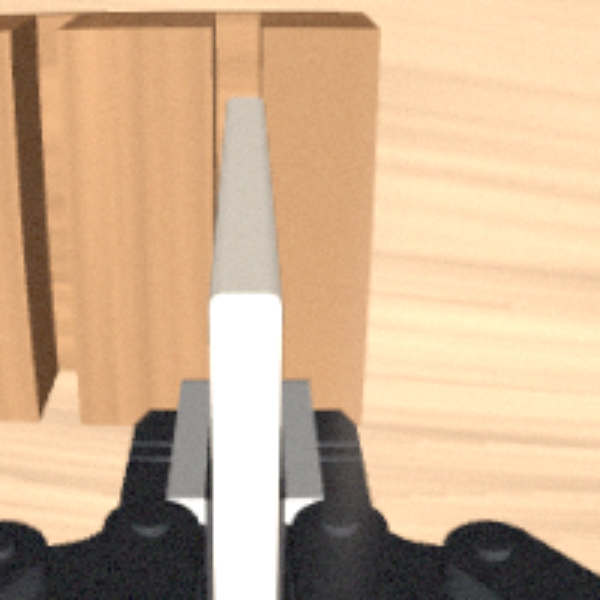

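The tile's bottom centre is at u=246 in the crop and the groove's centre at u=238, so the tile has to move about 1.9 mm in -y.

Request:
step_arm(
  series=[
    [0, -0.2, 0, 0],
    [0, -0.2, 1, 0],
    [0, -0.2, 2, 0],
    [0, -0.2, 3, 0],
    [0, -0.2, 4, 0],
  ],
)

```text
time: 4.88
tool_pos: [0.5829, 0.1011, 0.0874]
tool_rot: [[-0.993, -0.119, -0.002], [-0.119, 0.993, 0.0], [0.002, 0.0, -1.0]]
contact_force: [0.5, 0.3, -2.0]
grip_width: 0.0072
finger_force: 59.5
```

Request:
step_arm(
  series=[
    [0, 0, 0.5, 0],
    [0, 0, 1, 0],
    [0, 0, 1.5, 0],
    [0, 0, 2, 0],
    [0, 0, 2, 0],
  ],
)

```text
time: 5.3
tool_pos: [0.5841, 0.1012, 0.0693]
tool_rot: [[-0.993, -0.119, 0.001], [-0.119, 0.993, -0.0], [-0.001, -0.0, -1.0]]
contact_force: [-0.0, -0.7, -1.7]
grip_width: 0.0073
finger_force: 59.7
```

Request:
step_arm(
  series=[
    [0, 0, 0.1, 0],
    [0, 0, 0.1, 0],
    [0, 0, 0.1, 0],
    [0, 0, 0.1, 0],
    [0, 0, 0.1, 0],
  ],
)

```text
time: 5.72
tool_pos: [0.5841, 0.1012, 0.0687]
tool_rot: [[-0.993, -0.119, 0.001], [-0.119, 0.993, 0.0], [-0.001, -0.0, -1.0]]
contact_force: [0.5, 0.2, -0.1]
grip_width: 0.0072
finger_force: 59.8
```

Request:
step_arm(
  series=[
    [0, 0, 0, 0],
    [0, 0, 0, 0],
    [0, 0, 0, 0],
    [0, 0, -0.5, 0],
    [0, 0, -2, 0],
  ],
  fingers=3,
)

```text
time: 6.13
tool_pos: [0.5817, 0.1011, 0.0862]
tool_rot: [[-0.993, -0.119, -0.005], [-0.119, 0.993, -0.0], [0.005, 0.001, -1.0]]
contact_force: [0.0, 0.7, 1.3]
grip_width: 0.0301
finger_force: 0.0
```

Request:
step_arm(
  series=[
    [0, 0, -3, 0],
    [0, 0, -6.5, 0],
    [0, 0, -10, 0],
    [0, 0, -13.5, 0],
    [0, 0, -14, 0],
  ],
)

```text
time: 6.55
tool_pos: [0.5872, 0.1013, 0.2374]
tool_rot: [[-0.993, -0.119, 0.014], [-0.119, 0.993, 0.0], [-0.014, -0.002, -1.0]]
contact_force: [0.9, 0.1, 1.4]
grip_width: 0.03
finger_force: 0.0
```

```bash
python3 - <<'E'
from plan import *
print(env.get_state()['tool_pos']);go(.42,.179,.22,18.4)
E
```

```text
[0.58724843 0.10127177 0.23739007]
shift [15.68  9.71  1.74] turn -11.6 rows>= 4.5
```

Request:
step_arm(
  series=[
    [3.3, 2, 0, -2],
    [6.7, 4.2, 0.5, -4],
    [10, 6.3, 1, -7],
    [13.3, 8.4, 1.5, -10],
    [15.5, 9.7, 1.5, -11.6],
  ],
  fingers=4,
)

```text
time: 6.97
tool_pos: [0.4146, 0.1799, 0.2117]
tool_rot: [[-0.948, -0.319, -0.003], [-0.319, 0.948, 0.0], [0.003, 0.001, -1.0]]
contact_force: [0.1, 0.5, -0.4]
grip_width: 0.0399
finger_force: 0.0
```

Request:
step_arm(
  series=[
    [0, 0, 0, 0],
    [0, 0, 0, 0],
    [0, 0, 0, 0],
    [0, 0, 0, 0],
    [0, 0, 0, 0],
  ],
)

```text
time: 7.38
tool_pos: [0.4193, 0.1786, 0.2136]
tool_rot: [[-0.949, -0.315, 0.0], [-0.315, 0.949, -0.0], [-0.0, -0.0, -1.0]]
contact_force: [0.4, 0.2, -0.4]
grip_width: 0.0398
finger_force: 0.0
```

```bash
python3 - <<'E'
from h import *
from plan import *
d=snapshot('wrist'); cv2.imwrite('pics/w5.png',np.clip(d['image'][:,:,::-1]*1.6,0,255).astype(np.uint8)); np.savez('pics/w5.npz',**d)
print(env.get_state()['tool_pos'])
E
```

```text
[0.41916727 0.17855702 0.21343776]
```

View pics/w5.png

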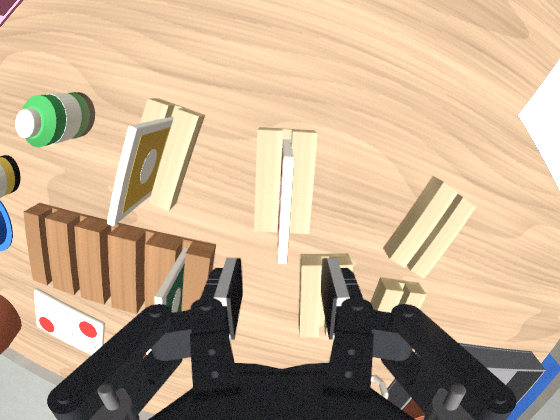

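The green tile stands in the rack's end groove at (172,285). The red tile's top edge runs from (287,152) to (283,262), and the yellow's from (170,122) to (112,222).

```bash
python3 - <<'E'
from h import *; from plan import go
d=dict(np.load('pics/w5.npz'));im=d['image']
hsv=cv2.cvtColor(im,cv2.COLOR_RGB2HSV)
m=((hsv[:,:,1]<30)&(hsv[:,:,2]>120)).astype(np.uint8);m[:, :265]=0;m[:,305:]=0;m[:133]=0;m[266:]=0
n,l,s,c=cv2.connectedComponentsWithStats(m);i=1+np.argmax(s[1:,4]);print(s[i])
W=np.array([plane(d,*p,.118,True)[:2] for p in np.argwhere(l==i)[:,::-1].astype(float)])
f=cv2.fitLine((W*1000).astype(np.float32),cv2.DIST_L2,0,.01,.01).ravel();u=f[:2]*np.sign(f[0]);c=f[2:]/1000
t=(W-c)@u;c2=c+u*(np.percentile(t,99.5)-.045);yaw=np.degrees(np.arctan2(u[1],u[0]))
print('len',np.ptp(t),'centre',c2,'yaw',yaw)
go(c2[0],c2[1],.070,yaw)
print('yellow',[plane(d,*p,.118,True)[:2].round(3) for p in((168,124),(112,220))])
E
```

```text
[ 278  154   16  110 1051]
len 0.09105384464764421 centre [0.42105566 0.18180783] yaw 15.2266865
shift [-0.28  0.25 14.34] turn 3.1 rows>= 3.5
yellow [array([0.382, 0.076]), array([0.475, 0.042])]
```

Request:
step_arm(
  series=[
    [-0.2, 0.25, 2, 2.8],
    [-0.2, 0.25, 5, 2.8],
    [-0.2, 0.25, 9, 2.8],
    [-0.2, 0.25, 12.5, 2.8],
    [-0.2, 0.25, 14.3, 2.8],
  ],
)

```text
time: 7.85
tool_pos: [0.417, 0.1811, 0.066]
tool_rot: [[-0.963, -0.268, -0.007], [-0.268, 0.963, -0.001], [0.007, 0.001, -1.0]]
contact_force: [-0.7, 0.3, -0.3]
grip_width: 0.0401
finger_force: 0.0
```

Request:
step_arm(
  series=[
    [0, 0, 0, 0],
    [0, 0, 0, 0],
    [0, 0, 0, 0],
    [0, 0, 0, 0],
    [0, 0, 0, 0],
  ],
  fingers=0,
)

```text
time: 8.27
tool_pos: [0.4206, 0.1822, 0.0719]
tool_rot: [[-0.963, -0.269, 0.003], [-0.269, 0.963, 0.001], [-0.003, -0.0, -1.0]]
contact_force: [-0.4, -0.7, -1.0]
grip_width: 0.0068
finger_force: 59.4
```

```bash
python3 - <<'E'
from h import *; from plan import *
s=env.get_state();p=s['tool_pos'];print(p,s['grip_width'])
d=snapshot('wrist');np.savez('pics/w6.npz',**d);im=d['image'];hsv=cv2.cvtColor(im,cv2.COLOR_RGB2HSV)
m=((hsv[:,:,1]<30)&(hsv[:,:,2]>120)).astype(np.uint8);r=np.argwhere(m[:,281]>0).ravel();print(r[(r>150)&(r<300)][:3])
v=r[(r>190)&(r<300)][0];q=plane(d,281.5,v,.118,True);print('near end',q, 'tile c ahead of TCP', (.045-np.hypot(*(q[:2]-p[:2])))*1000)
a=go(p[0],p[1],.25,15.5); go(.596,.0015,.25,6.7,(p[0],p[1],.25,np.degrees(np.arctan2(-s['tool_rot'][0][1],s['tool_rot'][1][1]))))
E
```

```text
[0.42059073 0.18224069 0.0719087 ] 0.006844912860298216
[164 165 166]
near end [0.36662756 0.16710116 0.118     ] tile c ahead of TCP -11.046666830797157
shift [ -0.03  -0.   -17.83] turn 0.1 rows>= 4.3
shift [-12.02 -22.13   0.  ] turn 8.9 rows>= 6.1
```

Request:
step_arm(
  series=[
    [0, 0, -2, 0],
    [0, 0, -6, 0],
    [0, 0, -10, 0],
    [0, 0, -14, 0],
    [0, 0, -18, 0],
  ],
)

```text
time: 8.73
tool_pos: [0.4188, 0.182, 0.2529]
tool_rot: [[-0.963, -0.27, 0.001], [-0.27, 0.963, 0.0], [-0.001, -0.0, -1.0]]
contact_force: [0.7, 0.1, -2.0]
grip_width: 0.0075
finger_force: 59.4
```

Request:
step_arm(
  series=[
    [-1.9, -3.4, 0, 0],
    [-3.8, -6.9, 0, 0],
    [-5.7, -10.5, 0, 0],
    [-7.6, -14, 0, 0],
    [-9.5, -17.5, 0, 0],
  ],
)

```text
time: 9.15
tool_pos: [0.559, 0.0376, 0.2512]
tool_rot: [[-0.963, -0.269, 0.002], [-0.269, 0.963, -0.0], [-0.001, -0.0, -1.0]]
contact_force: [0.6, 0.5, -1.9]
grip_width: 0.0072
finger_force: 59.5
```

Request:
step_arm(
  series=[
    [-1.2, -2.3, 0, 3],
    [-2.5, -4.6, 0, 6],
    [-2.5, -4.6, 0, 8.9],
    [-2.5, -4.6, 0, 8.9],
    [-2.5, -4.6, 0, 8.9],
  ],
)

```text
time: 9.57
tool_pos: [0.5942, 0.0015, 0.2504]
tool_rot: [[-0.993, -0.118, -0.0], [-0.118, 0.993, 0.0], [0.0, 0.0, -1.0]]
contact_force: [-0.2, 0.1, -2.1]
grip_width: 0.0072
finger_force: 59.5
```

```bash
python3 - <<'E'
from plan import *
s=env.get_state();print(s['tool_pos']); go(.5965,.002,.13,6.7)
E
```

```text
[0.59423082 0.00154158 0.25041204]
shift [-0.23  0.02 12.04] turn 0.1 rows>= 2.9
```

Request:
step_arm(
  series=[
    [-0.1, 0, 2, 0],
    [-0.2, 0, 5, 0],
    [-0.2, 0, 8, 0],
    [-0.2, 0, 11, 0],
    [-0.2, 0, 12, 0],
  ],
)

```text
time: 9.98
tool_pos: [0.5926, 0.0033, 0.1254]
tool_rot: [[-0.993, -0.12, -0.008], [-0.12, 0.993, 0.001], [0.008, 0.002, -1.0]]
contact_force: [-1.5, 0.4, -2.8]
grip_width: 0.0074
finger_force: 59.4
```

Request:
step_arm(
  series=[
    [0, 0, 0, 0],
    [0, 0, 0, 0],
    [0, 0, 0, 0],
    [0, 0, 0, 0],
    [0, 0, 0, 0],
  ],
)

```text
time: 10.4
tool_pos: [0.5978, 0.0016, 0.1328]
tool_rot: [[-0.993, -0.117, 0.004], [-0.117, 0.993, -0.001], [-0.004, -0.001, -1.0]]
contact_force: [-0.1, 0.9, -2.0]
grip_width: 0.0077
finger_force: 59.4
```

```bash
python3 - <<'E'
from h import *
s=env.get_state();print(s['tool_pos'])
d=snapshot('wrist'); cv2.imwrite('pics/w7.png',cv2.resize(np.clip(d['image'][130:330,180:380,::-1]*1.6,0,255).astype(np.uint8),None,fx=3,fy=3)); np.savez('pics/w7.npz',**d)
E
```

```text
[0.59781756 0.0016356  0.1328019 ]
```

View pics/w7.png

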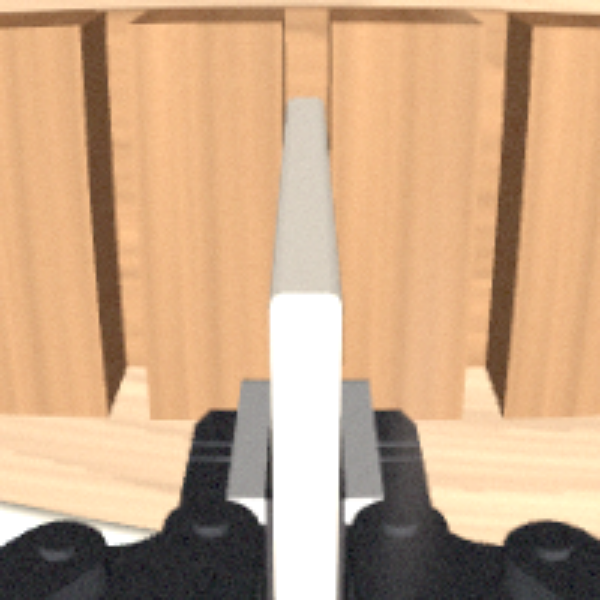

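The tile bottom is at u=306 and the groove's centre at u=307, so they are aligned. Lower it straight down.

Request:
step_arm(
  series=[
    [0, 0, 0.5, 0],
    [0, 0, 1.5, 0],
    [0, 0, 2.5, 0],
    [0, 0, 3.5, 0],
    [0, 0, 4, 0],
  ],
)

```text
time: 10.87
tool_pos: [0.5948, 0.002, 0.0873]
tool_rot: [[-0.993, -0.117, -0.004], [-0.117, 0.993, 0.001], [0.004, 0.001, -1.0]]
contact_force: [-0.1, -0.8, -2.6]
grip_width: 0.0074
finger_force: 59.4
```

Request:
step_arm(
  series=[
    [0, 0, 0.6, 0],
    [0, 0, 1.2, 0],
    [0, 0, 1.8, 0],
    [0, 0, 2.2, 0],
    [0, 0, 2.2, 0],
  ],
)

```text
time: 11.28
tool_pos: [0.5969, 0.0017, 0.0695]
tool_rot: [[-0.993, -0.117, -0.0], [-0.117, 0.993, -0.0], [0.0, -0.0, -1.0]]
contact_force: [-2.2, -0.7, 2.5]
grip_width: 0.0069
finger_force: 60.5
```

Request:
step_arm(
  series=[
    [0, 0, 0.1, 0],
    [0, 0, 0.1, 0],
    [0, 0, 0.1, 0],
    [0, 0, 0.1, 0],
    [0, 0, 0.1, 0],
  ],
)

```text
time: 11.7
tool_pos: [0.5969, 0.0017, 0.0695]
tool_rot: [[-0.993, -0.118, 0.0], [-0.118, 0.993, -0.0], [0.0, -0.0, -1.0]]
contact_force: [-4.0, -0.1, 8.4]
grip_width: 0.0077
finger_force: 61.1
```

Request:
step_arm(
  series=[
    [0, 0, 0, 0],
    [0, 0, 0, 0],
    [0, 0, 0, 0],
    [0, 0, -0.5, 0],
    [0, 0, -2, 0],
  ],
  fingers=3,
)

```text
time: 12.12
tool_pos: [0.5945, 0.002, 0.085]
tool_rot: [[-0.993, -0.117, -0.005], [-0.117, 0.993, 0.001], [0.005, 0.002, -1.0]]
contact_force: [-0.4, -0.3, 0.3]
grip_width: 0.0302
finger_force: 0.0
```

Request:
step_arm(
  series=[
    [0, 0, -3, 0],
    [0, 0, -6.5, 0],
    [0, 0, -10, 0],
    [0, 0, -13, 0],
    [0, 0, -13, 0],
  ],
)

```text
time: 12.53
tool_pos: [0.6005, 0.0012, 0.2265]
tool_rot: [[-0.993, -0.117, 0.015], [-0.117, 0.993, -0.002], [-0.014, -0.004, -1.0]]
contact_force: [0.2, -0.7, 0.9]
grip_width: 0.03
finger_force: 0.0
```

```bash
python3 - <<'E'
from h import *
from plan import *
s=env.get_state();print(s['tool_pos']);go(.436,.042,.215,-3.5)
d=dict(np.load('pics/w5.npz'));print('yellow',[plane(d,*p,.118,True)[:2].round(3) for p in((126,128),(112,220))])
E
```

```text
[0.60053089 0.00122275 0.22646706]
shift [15.86  5.98  1.15] turn 10.2 rows>= 4.1
yellow [array([0.394, 0.042]), array([0.475, 0.042])]
```

Request:
step_arm(
  series=[
    [3.2, 1.2, 0, 2],
    [6.5, 2.4, 0.3, 4],
    [9.8, 3.7, 0.6, 6],
    [13, 5, 0.9, 8],
    [15.6, 6, 0.9, 10],
  ],
  fingers=4,
)

```text
time: 12.95
tool_pos: [0.4318, 0.0437, 0.2068]
tool_rot: [[-0.998, 0.059, -0.003], [0.059, 0.998, 0.001], [0.003, 0.0, -1.0]]
contact_force: [-0.1, -1.2, -0.1]
grip_width: 0.0398
finger_force: 0.0
```

Request:
step_arm(
  series=[
    [0, 0, 0, 0],
    [0, 0, 0, 0],
    [0, 0, 0, 0],
    [0, 0, 0, 0],
    [0, 0, 0, 0],
  ],
)

```text
time: 13.37
tool_pos: [0.4356, 0.0427, 0.2086]
tool_rot: [[-0.998, 0.057, 0.0], [0.057, 0.998, -0.0], [-0.0, -0.0, -1.0]]
contact_force: [-0.5, 0.9, -0.3]
grip_width: 0.0396
finger_force: 0.0
```

```bash
cat > tile.py <<'E'
from h import *; from plan import go
d=snapshot('wrist');np.savez('pics/w8.npz',**d);im=d['image']
cv2.imwrite('pics/w8.png',np.clip(im[:,:,::-1]*1.6,0,255).astype(np.uint8))
print(env.get_state()['tool_pos'])
hsv=cv2.cvtColor(im,cv2.COLOR_RGB2HSV)
m=((hsv[:,:,1]<30)&(hsv[:,:,2]>120)).astype(np.uint8);m[:, :262]=0;m[:,308:]=0;m[:133]=0;m[275:]=0
n,l,s,c=cv2.connectedComponentsWithStats(m);i=1+np.argmax(s[1:,4]);print(s[i])
W=np.array([plane(d,*p,.118,True)[:2] for p in np.argwhere(l==i)[:,::-1].astype(float)])
f=cv2.fitLine((W*1000).astype(np.float32),cv2.DIST_L2,0,.01,.01).ravel();u=f[:2]*np.sign(f[0]);c=f[2:]/1000
t=(W-c)@u;c2=c+u*(np.percentile(t,99.5)-.045);yaw=np.degrees(np.arctan2(u[1],u[0]))
print('len',np.ptp(t),'centre',c2,'yaw',yaw)
go(c2[0],c2[1],.070,yaw)
E
python3 tile.py
```

```text
[0.43543976 0.04274955 0.20850265]
[ 277  153   12  111 1079]
len 0.08961238697172626 centre [0.43467862 0.04350512] yaw -3.704308
shift [ 0.08  0.07 13.85] turn 0.4 rows>= 3.4
```

Request:
step_arm(
  series=[
    [0.1, 0.1, 2, 0.4],
    [0.1, 0.1, 5, 0.4],
    [0.1, 0.1, 9, 0.4],
    [0.1, 0.1, 12.5, 0.4],
    [0.1, 0.1, 13.7, 0.4],
  ],
)

```text
time: 13.83
tool_pos: [0.4302, 0.0444, 0.0661]
tool_rot: [[-0.998, 0.064, -0.009], [0.064, 0.998, 0.001], [0.009, 0.001, -1.0]]
contact_force: [-1.0, -0.4, -0.3]
grip_width: 0.04
finger_force: 0.0
```

Request:
step_arm(
  series=[
    [0, 0, 0, 0],
    [0, 0, 0, 0],
    [0, 0, 0, 0],
    [0, 0, 0, 0],
    [0, 0, 0, 0],
  ],
  fingers=0,
)

```text
time: 14.25
tool_pos: [0.4346, 0.044, 0.0727]
tool_rot: [[-0.998, 0.064, 0.003], [0.064, 0.998, -0.0], [-0.003, -0.0, -1.0]]
contact_force: [-0.5, 0.1, -2.3]
grip_width: 0.0077
finger_force: 59.5
```

Request:
step_arm(
  series=[
    [0, 0, -2, 0],
    [0, 0, -6, 0],
    [0, 0, -10, 0],
    [0, 0, -14, 0],
    [0, 0, -18, 0],
  ],
)

```text
time: 14.67
tool_pos: [0.4331, 0.0443, 0.254]
tool_rot: [[-0.998, 0.064, 0.002], [0.064, 0.998, -0.0], [-0.002, -0.0, -1.0]]
contact_force: [0.4, -0.1, -1.1]
grip_width: 0.0073
finger_force: 59.4
```

```bash
python3 - <<'E'
from plan import *
s=env.get_state();print(s['tool_pos']);go(.608,-.0975,.25,6.7)
E
```

```text
[0.43310818 0.0442533  0.25401414]
shift [-18.36 -13.03   0.4 ] turn -10.4 rows>= 5.5
```

Request:
step_arm(
  series=[
    [-3.2, -2.3, 0, 0],
    [-6.5, -4.6, 0, 0],
    [-9.8, -7, 0, 0],
    [-13, -9.3, 0, 0],
    [-16.3, -11.6, 0, 0],
  ],
)

```text
time: 15.08
tool_pos: [0.59, -0.0833, 0.2523]
tool_rot: [[-0.998, 0.064, 0.002], [0.064, 0.998, -0.0], [-0.002, -0.0, -1.0]]
contact_force: [1.1, 0.5, -1.3]
grip_width: 0.0075
finger_force: 59.5
```

Request:
step_arm(
  series=[
    [-1, -0.7, 0, -3],
    [-2, -1.4, 0, -6],
    [-2, -1.4, 0, -10.4],
    [-2, -1.4, 0, -10.4],
    [-2, -1.4, 0, -10.4],
  ],
)

```text
time: 15.5
tool_pos: [0.6078, -0.0973, 0.2516]
tool_rot: [[-0.993, -0.115, 0.0], [-0.115, 0.993, -0.0], [-0.0, -0.0, -1.0]]
contact_force: [0.4, -0.6, -2.1]
grip_width: 0.0072
finger_force: 59.5
```

Request:
step_arm(
  series=[
    [0, 0, 2, 0],
    [0, 0, 5, 0],
    [0, 0, 8, 0],
    [0, 0, 11, 0],
    [0, 0, 12, 0],
  ],
)

```text
time: 15.92
tool_pos: [0.6044, -0.0958, 0.1264]
tool_rot: [[-0.993, -0.116, -0.008], [-0.116, 0.993, 0.003], [0.008, 0.004, -1.0]]
contact_force: [-1.5, 0.7, -2.6]
grip_width: 0.0072
finger_force: 59.4
```

Request:
step_arm(
  series=[
    [0, 0, 0, 0],
    [0, 0, 0, 0],
    [0, 0, 0, 0],
    [0, 0, 0, 0],
    [0, 0, 0, 0],
  ],
)

```text
time: 16.33
tool_pos: [0.6092, -0.0977, 0.1338]
tool_rot: [[-0.993, -0.117, 0.004], [-0.117, 0.993, -0.001], [-0.004, -0.002, -1.0]]
contact_force: [-0.4, -0.4, -2.4]
grip_width: 0.0072
finger_force: 59.4
```

```bash
python3 - <<'E'
from h import *
from plan import go
s=env.get_state();print(s['tool_pos']);go(.608,-.0975,.069,6.7)
d=snapshot('wrist'); cv2.imwrite('pics/w9.png',cv2.resize(np.clip(d['image'][130:330,180:380,::-1]*1.6,0,255).astype(np.uint8),None,fx=3,fy=3)); np.savez('pics/w9.npz',**d)
E
```

```text
[ 0.60920625 -0.09770548  0.1338474 ]
shift [0.12 0.03 6.48] turn 0.0 rows>= 1.6
```

View pics/w9.png

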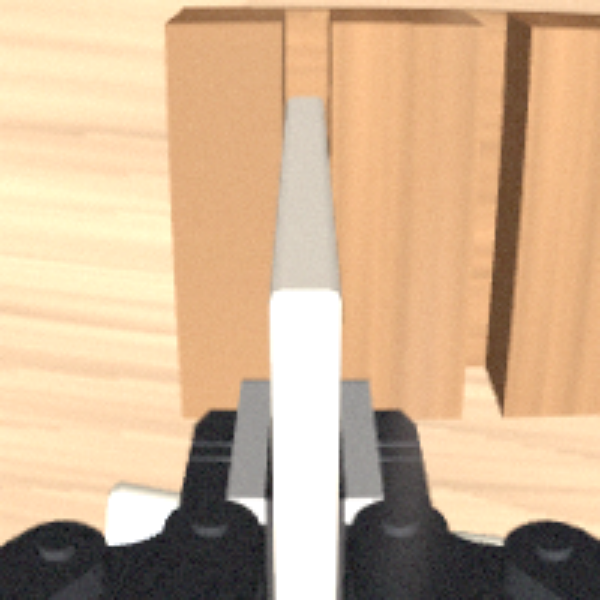

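The tile bottom and the groove's centre are both at u≈306, aligned. Lower and release.

Request:
step_arm(
  series=[
    [0, 0, 0.5, 0],
    [0, 0, 1.5, 0],
    [0, 0, 2.5, 0],
    [0, 0, 3.5, 0],
    [0, 0, 4, 0],
  ],
)

```text
time: 16.8
tool_pos: [0.6062, -0.0968, 0.0882]
tool_rot: [[-0.993, -0.117, -0.004], [-0.117, 0.993, 0.001], [0.004, 0.002, -1.0]]
contact_force: [-0.5, 0.8, -2.0]
grip_width: 0.0074
finger_force: 59.4
```

Request:
step_arm(
  series=[
    [0, 0, 0.6, 0],
    [0, 0, 1.2, 0],
    [0, 0, 1.8, 0],
    [0, 0, 2.3, 0],
    [0, 0, 2.3, 0],
  ],
)

```text
time: 17.22
tool_pos: [0.6081, -0.0975, 0.0705]
tool_rot: [[-0.993, -0.118, -0.001], [-0.118, 0.993, -0.0], [0.001, 0.0, -1.0]]
contact_force: [-5.1, 0.3, 8.3]
grip_width: 0.0073
finger_force: 61.1
```

Request:
step_arm(
  series=[
    [0, 0, 0.1, 0],
    [0, 0, 0.1, 0],
    [0, 0, 0.1, 0],
    [0, 0, 0.1, 0],
    [0, 0, 0.1, 0],
  ],
)

```text
time: 17.63
tool_pos: [0.6082, -0.0976, 0.0705]
tool_rot: [[-0.993, -0.118, -0.001], [-0.118, 0.993, -0.0], [0.001, -0.0, -1.0]]
contact_force: [-7.2, 0.5, 11.7]
grip_width: 0.0072
finger_force: 61.7
```

Request:
step_arm(
  series=[
    [0, 0, 0, 0],
    [0, 0, 0, 0],
    [0, 0, 0, 0],
    [0, 0, -0.5, 0],
    [0, 0, -2, 0],
  ],
  fingers=3,
)

```text
time: 18.05
tool_pos: [0.6059, -0.0967, 0.0848]
tool_rot: [[-0.993, -0.117, -0.005], [-0.117, 0.993, 0.002], [0.005, 0.002, -1.0]]
contact_force: [-0.6, 0.5, -1.2]
grip_width: 0.0299
finger_force: 0.0
```

Request:
step_arm(
  series=[
    [0, 0, -3, 0],
    [0, 0, -6.5, 0],
    [0, 0, -10, 0],
    [0, 0, -13, 0],
    [0, 0, -13, 0],
  ],
)

```text
time: 18.47
tool_pos: [0.6118, -0.0985, 0.2265]
tool_rot: [[-0.993, -0.117, 0.014], [-0.117, 0.993, -0.005], [-0.013, -0.006, -1.0]]
contact_force: [0.7, -0.7, 0.5]
grip_width: 0.0302
finger_force: 0.0
```

```bash
python3 - <<'E'
from h import *
from plan import go
s=env.get_state();print(s['tool_pos'])
d=snapshot('top'); im=d['image'];np.savez('pics/top1.npz',**d)
cv2.imwrite('pics/top1.png',cv2.resize(np.clip(im[130:280,220:460,::-1]*1.6,0,255).astype(np.uint8),None,fx=3.2,fy=3.2,interpolation=cv2.INTER_CUBIC))
E
```

```text
[ 0.61179284 -0.09849204  0.22654327]
```

View pics/top1.png

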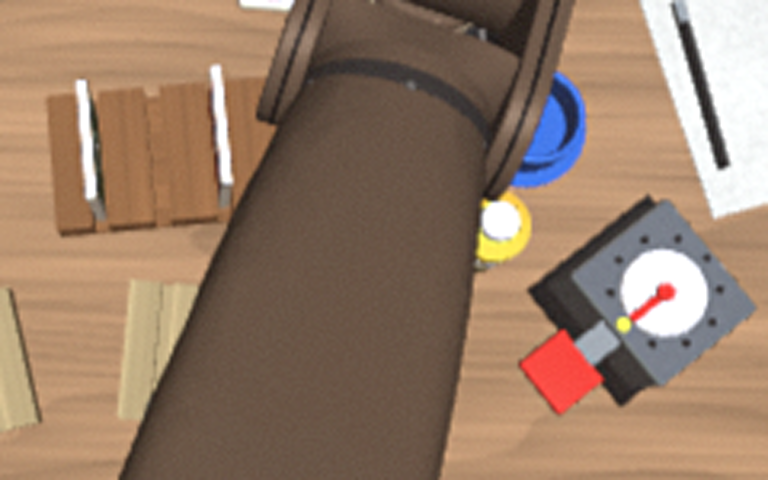

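Green and red stand in their grooves at crop (90,150) and (222,135); the arm hides yellow. The pointer is at zero and the lever pad at crop (562,372). Next is the lever, with the fingers shut.

```bash
python3 - <<'E'
from h import *
from plan import go
d=dict(np.load('pics/top1.npz'))
for a,c,r,b in blobs(d['image'],(0,180,120),(6,255,255),150):
    if 370<c[0]<420 and 220<c[1]<270: p=plane(d,*r[0],.064);print(r,p);go(p[0],p[1],.11,6.7)
E
```

```text
((394.8675231933594, 245.6041259765625), (19.882617950439453, 17.35516929626465), 51.842769622802734) [ 0.42481389 -0.26236897  0.064     ]
shift [ 20.36 -14.14  11.29] turn 0.0 rows>= 6.6
```

Request:
step_arm(
  series=[
    [3.2, -2.2, 0, 0],
    [6.4, -4.4, 0, 0],
    [9.6, -6.6, 0, 0],
    [12.8, -8.8, 0, 0],
    [16, -11, 0, 0],
  ],
  fingers=0,
)

```text
time: 18.93
tool_pos: [0.4598, -0.2255, 0.2155]
tool_rot: [[-0.993, -0.118, -0.002], [-0.118, 0.993, 0.002], [0.002, 0.002, -1.0]]
contact_force: [1.3, -1.5, -0.1]
grip_width: -0.0002
finger_force: 0.0
```

Request:
step_arm(
  series=[
    [2.2, -1.6, 1, 0],
    [4.4, -3.1, 4, 0],
    [4.4, -3.1, 7, 0],
    [4.4, -3.1, 10, 0],
    [4.4, -3.1, 11.3, 0],
  ],
)

```text
time: 19.35
tool_pos: [0.4184, -0.2591, 0.0987]
tool_rot: [[-0.993, -0.115, -0.007], [-0.115, 0.993, 0.006], [0.006, 0.007, -1.0]]
contact_force: [0.0, 0.2, -0.5]
grip_width: -0.0001
finger_force: 0.0
```

Request:
step_arm(
  series=[
    [0, 0, 0, 0],
    [0, 0, 0, 0],
    [0, 0, 0, 0],
    [0, 0, 0, 0],
    [0, 0, 0, 0],
  ],
)

```text
time: 19.77
tool_pos: [0.4227, -0.2619, 0.1059]
tool_rot: [[-0.993, -0.118, 0.002], [-0.118, 0.993, -0.002], [-0.002, -0.002, -1.0]]
contact_force: [0.5, -0.4, -0.8]
grip_width: -0.0
finger_force: 0.0
```

```bash
python3 - <<'E'
from plan import *
s=env.get_state();print(s['tool_pos'],s['grip_width']);go(.424,-.2625,.07,6.7)
E
```

```text
[ 0.4227148  -0.26186116  0.10587074] -2.029532606560113e-05
shift [-0.12 -0.08  3.59] turn 0.1 rows>= 0.9
```

Request:
step_arm(
  series=[
    [-0.1, 0, 1, 0],
    [-0.1, 0, 2, 0],
    [-0.1, 0, 3, 0],
    [-0.1, 0, 3.6, 0],
    [-0.1, 0, 3.6, 0],
  ],
)

```text
time: 20.18
tool_pos: [0.4214, -0.2599, 0.0658]
tool_rot: [[-0.993, -0.117, -0.004], [-0.117, 0.993, 0.003], [0.003, 0.004, -1.0]]
contact_force: [-0.1, 0.7, -0.3]
grip_width: 0.0002
finger_force: 0.0
```

Request:
step_arm(
  series=[
    [0, 0, 0.8, 0],
    [0, 0, 1.6, 0],
    [0, 0, 2.4, 0],
    [0, 0, 3, 0],
    [0, 0, 3.4, 0],
  ],
)

```text
time: 20.6
tool_pos: [0.4245, -0.2631, 0.0366]
tool_rot: [[-0.993, -0.118, 0.003], [-0.118, 0.993, -0.003], [-0.002, -0.004, -1.0]]
contact_force: [-7.3, 4.2, 31.2]
grip_width: -0.0002
finger_force: 16.4
```

Request:
step_arm(
  series=[
    [0, 0, 0, 0],
    [0, 0, 0.1, 0],
    [0, 0, 0.1, 0],
    [0, 0, 0.1, 0],
    [0, 0, 0.1, 0],
  ],
)

```text
time: 21.02
tool_pos: [0.4244, -0.263, 0.0372]
tool_rot: [[-0.993, -0.118, 0.002], [-0.118, 0.993, -0.003], [-0.002, -0.003, -1.0]]
contact_force: [-5.4, 4.0, 21.8]
grip_width: -0.0002
finger_force: 11.4
```

Stop reached, at z = 0.037 with 22 N. Let up, then two more clicks.

Request:
step_arm(
  series=[
    [0, 0, -1, 0],
    [0, 0, -2, 0],
    [0, 0, -3, 0],
    [0, 0, -3.6, 0],
    [0, 0, -3.6, 0],
  ],
)

```text
time: 21.43
tool_pos: [0.4236, -0.2618, 0.0708]
tool_rot: [[-0.993, -0.117, 0.002], [-0.117, 0.993, -0.002], [-0.002, -0.002, -1.0]]
contact_force: [-0.1, 0.0, 0.4]
grip_width: -0.0004
finger_force: 0.0
```

Request:
step_arm(
  series=[
    [0, 0, 0, 0],
    [0, 0, 0, 0],
    [0, 0, 0, 0],
    [0, 0, 0, 0],
    [0, 0, 0, 0],
  ],
)

```text
time: 21.85
tool_pos: [0.4225, -0.2609, 0.0688]
tool_rot: [[-0.993, -0.117, -0.001], [-0.117, 0.993, 0.001], [0.001, 0.001, -1.0]]
contact_force: [0.6, 0.5, 0.4]
grip_width: 0.0001
finger_force: 0.0
```

Request:
step_arm(
  series=[
    [0, 0, 0.8, 0],
    [0, 0, 1.6, 0],
    [0, 0, 2.3, 0],
    [0, 0, 2.9, 0],
    [0, 0, 3.3, 0],
  ],
)

```text
time: 22.27
tool_pos: [0.4247, -0.2631, 0.0375]
tool_rot: [[-0.993, -0.117, 0.004], [-0.117, 0.993, -0.004], [-0.004, -0.005, -1.0]]
contact_force: [-2.5, 0.7, 21.8]
grip_width: -0.0001
finger_force: 10.8
```

Request:
step_arm(
  series=[
    [0, 0, 0.2, 0],
    [0, 0, 0.2, 0],
    [0, 0, 0.2, 0],
    [0, 0, 0.2, 0],
    [0, 0, 0.2, 0],
  ],
)

```text
time: 22.68
tool_pos: [0.4248, -0.2633, 0.0376]
tool_rot: [[-0.993, -0.118, 0.003], [-0.118, 0.993, -0.004], [-0.003, -0.004, -1.0]]
contact_force: [-4.2, 2.3, 18.6]
grip_width: -0.0002
finger_force: 9.5
```

Request:
step_arm(
  series=[
    [0, 0, -1, 0],
    [0, 0, -2, 0],
    [0, 0, -3, 0],
    [0, 0, -3.5, 0],
    [0, 0, -3.5, 0],
  ],
)

```text
time: 23.1
tool_pos: [0.4233, -0.2616, 0.0704]
tool_rot: [[-0.993, -0.117, 0.002], [-0.117, 0.993, -0.002], [-0.001, -0.002, -1.0]]
contact_force: [-0.6, -0.3, 0.3]
grip_width: -0.0004
finger_force: 0.0
```

Request:
step_arm(
  series=[
    [0, 0, 0, 0],
    [0, 0, 0, 0],
    [0, 0, 0, 0],
    [0, 0, 0, 0],
    [0, 0, 0, 0],
  ],
)

```text
time: 23.52
tool_pos: [0.4225, -0.2609, 0.0688]
tool_rot: [[-0.993, -0.117, -0.001], [-0.117, 0.993, 0.001], [0.001, 0.001, -1.0]]
contact_force: [0.3, -0.6, 0.0]
grip_width: 0.0001
finger_force: 0.0
```

```bash
python3 - <<'E'
from h import *
d=snapshot('scene'); np.savez('pics/sc2.npz',**d);im=d['image'];d2=dict(np.load('pics/scene0.npz'))
for D in (d2,d):
    for a,c,r,b in blobs(D['image'],(0,150,110),(8,255,255),5):
        if 150<c[0]<220 and 235<c[1]<300: print(a,c.round(1),b)
dt=snapshot('top');np.savez('pics/top2.npz',**dt)
for D in (dict(np.load('pics/top1.npz')),dt):
    for a,c,r,b in blobs(D['image'],(0,150,100),(8,255,255),5):
        if 400<c[0]<450 and 200<c[1]<250: 
            p=plane(D,*c,.073)[:2];print('top',a,c.round(1),b,p.round(4))
E
```

```text
200 [186.2 247.1] [177 242  19  13]
20 [182.8 267.2] [181 261   4  11]
165 [186.3 247.9] [177 242  19  13]
20 [186.  268.4] [181 265  14   7]
top 36 [424.3 223.6] [417 219  14  11] [ 0.4798 -0.3325]
```

Request:
step_arm(
  series=[
    [0, 0, 0.8, 0],
    [0, 0, 1.6, 0],
    [0, 0, 2.3, 0],
    [0, 0, 2.9, 0],
    [0, 0, 3.3, 0],
  ],
)

```text
time: 24.03
tool_pos: [0.4248, -0.2632, 0.0376]
tool_rot: [[-0.993, -0.117, 0.005], [-0.117, 0.993, -0.005], [-0.004, -0.005, -1.0]]
contact_force: [-0.7, -0.1, 19.7]
grip_width: -0.0001
finger_force: 10.5
```

Request:
step_arm(
  series=[
    [0, 0, 0.2, 0],
    [0, 0, 0.2, 0],
    [0, 0, 0.2, 0],
    [0, 0, 0.2, 0],
    [0, 0, 0.2, 0],
  ],
)

```text
time: 24.45
tool_pos: [0.4249, -0.2633, 0.0377]
tool_rot: [[-0.993, -0.118, 0.003], [-0.118, 0.993, -0.004], [-0.003, -0.004, -1.0]]
contact_force: [-3.0, 1.9, 18.8]
grip_width: -0.0001
finger_force: 9.3
```

Request:
step_arm(
  series=[
    [0, 0, -1, 0],
    [0, 0, -2, 0],
    [0, 0, -4, 0],
    [0, 0, -8, 0],
    [0, 0, -12, 0],
  ],
)

```text
time: 24.87
tool_pos: [0.4212, -0.2597, 0.1532]
tool_rot: [[-0.993, -0.117, -0.004], [-0.117, 0.993, 0.004], [0.004, 0.005, -1.0]]
contact_force: [0.3, -0.6, -0.2]
grip_width: 0.0001
finger_force: 0.0
```

```bash
python3 - <<'E'
from plan import *
s=env.get_state();print(s['tool_pos']);go(.46,-.10,.22,6.7)
E
```

```text
[ 0.42119274 -0.2596607   0.15318206]
shift [-5.72 15.4  -6.68] turn 0.0 rows>= 4.3
```

Request:
step_arm(
  series=[
    [0, 0, -3.5, 0],
    [-1.5, 3, -6.7, 0],
    [-3, 7, -6.7, 0],
    [-4.5, 11, -6.7, 0],
    [-5.7, 15, -6.7, 0],
  ],
  fingers=8.5,
)

```text
time: 25.28
tool_pos: [0.4611, -0.1098, 0.222]
tool_rot: [[-0.993, -0.116, 0.002], [-0.116, 0.993, -0.001], [-0.002, -0.001, -1.0]]
contact_force: [0.2, 0.1, -0.2]
grip_width: 0.0602
finger_force: 0.0
```

Request:
step_arm(
  series=[
    [0, 0, 0, 0],
    [0, 0, 0, 0],
    [0, 0, 0, 0],
    [0, 0, 0, 0],
    [0, 0, 0, 0],
  ],
)

```text
time: 25.7
tool_pos: [0.4605, -0.1122, 0.221]
tool_rot: [[-0.993, -0.115, -0.001], [-0.115, 0.993, 0.0], [0.001, 0.0, -1.0]]
contact_force: [0.2, -0.3, 0.4]
grip_width: 0.0855
finger_force: 0.0
```

```bash
python3 - <<'E'
from h import *
s=env.get_state();print(s['tool_pos'],s['grip_width'])
d=snapshot('wrist');t=snapshot('top');np.savez('pics/w10.npz',**d);np.savez('pics/top3.npz',**t)
a=cv2.resize(np.clip(d['image']*1.6,0,255).astype(np.uint8),(560,420));b=cv2.resize(np.clip(t['image'][180:270,380:460]*1.6,0,255).astype(np.uint8),(240,270),interpolation=cv2.INTER_CUBIC)
b=np.vstack([b,np.zeros((150,240,3),np.uint8)]);cv2.imwrite('pics/w10.png',np.hstack([a,b])[:,:,::-1])
for n,lo,hi,z in [('green',(50,120,30),(80,255,255),.078),('holder',(105,150,60),(125,255,255),.044)]:
    for A,c,r,B in blobs(d['image'],lo,hi,100): print(n,A,c.round(1),B,plane(d,*c,z,True).round(4))
E
```

```text
[ 0.46049804 -0.11224177  0.22099668] 0.08547832064357878
green 771 [362.7 146.9] [342 119  38  60] [ 0.4099 -0.0445  0.078 ]
holder 1295 [145.  279.5] [129 251  42  62] [ 0.5995 -0.2646  0.044 ]
holder 228 [196.7 286.7] [191 271  11  35] [ 0.5981 -0.1979  0.044 ]
holder 230 [ 23.9 369.1] [  0 357  49  25] [ 0.8879 -0.5828  0.044 ]
holder 123 [543.2 398. ] [527 392  33  13] [0.8886 0.557  0.044 ]
```

View pics/w10.png

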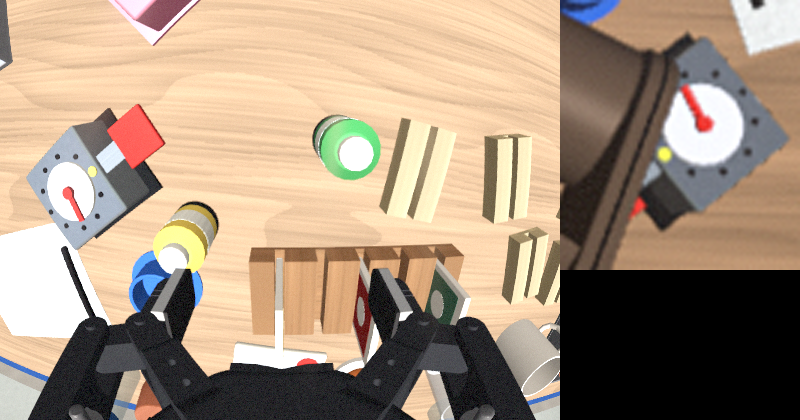

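All three tiles stand in the rack, and the pointer is three dots past the yellow one. The green bottle has been knocked aside: its cap is at (355,153) in the wrist view. The holder is at (166,282).

```bash
python3 - <<'E'
from h import *
from plan import go
d=dict(np.load('pics/w10.npz'));im=d['image'];hsv=cv2.cvtColor(im,cv2.COLOR_RGB2HSV)
m=((hsv[:,:,1]<60)&(hsv[:,:,2]>110)).astype(np.uint8);m[:,:334]=0;m[:,377:]=0;m[:132]=0;m[174:]=0
n,l,s,c=cv2.connectedComponentsWithStats(m);i=1+np.argmax(s[1:,4]);print(s[i],c[i]);p=plane(d,*c[i],.1,True);print('cap',p,np.hypot(*p[:2]))
P=np.array([plane(d,*q,.1,True)[:2] for q in np.argwhere(l==i)[:,::-1].astype(float)]);print('cap size',np.ptp(P,axis=0))
g=cv2.inRange(hsv,(50,120,30),(80,255,255));g=np.argwhere(g[110:190,310:390]>0)[:,::-1]+[310,110]
h=cv2.convexHull(g.astype(np.int32));(cx,cy),r=cv2.minEnclosingCircle(h);print('green circ',cx,cy,r,plane(d,cx,cy,.082,True))
t=dict(np.load('pics/top3.npz'))
for A,c,r,B in blobs(t['image'],(50,120,30),(80,255,255),30): print('top green',A,c.round(1),B,plane(t,*c,.085).round(4))
t=dict(np.load('pics/top0.npz'))
for A,c,r,B in blobs(t['image'],(105,140,70),(125,255,255),200): 
    if 350<c[0]<420 and c[1]<220: print('holder',A,B,r, plane(t,*r[0],.044), plane(t,B[0],c[1],.044)[:2],plane(t,B[0]+B[2],c[1],.044)[:2])
E
```

```text
[337 136  37  35 988] [355.12753036 152.93117409]
cap [ 0.41333882 -0.0560361   0.1       ] 0.41711991650710184
cap size [0.0295113  0.03122002]
green circ 345.4984436035156 146.87403869628906 34.52385711669922 [ 0.41164397 -0.06108201  0.082     ]
top green 97 [303.6 244.9] [299 237  13  19] [ 0.4203 -0.0379  0.085 ]
holder 918 [365 151  38  37] ((383.5, 169.0), (36.0, 37.0), 90.0) [ 0.62033329 -0.24138945  0.044     ] [ 0.61893964 -0.19395888] [ 0.62147032 -0.29144069]
```

```bash
python3 - <<'E'
from h import *
from plan import go
t=dict(np.load('pics/top0.npz'))
print('flange z0',plane(t,383.5,169,.003)[:2],'rim',plane(t,110+630/2.28,135+73/2.286,.044)[:2])
s=env.get_state()
a=go(.418,-.056,.12,-7.7); 
E
```

```text
flange z0 [ 0.6301113 -0.2519776] rim [ 0.62592915 -0.2486672 ]
shift [ 3.58  6.07 10.11] turn 14.3 rows>= 3.0
```

Request:
step_arm(
  series=[
    [1, 1.8, 0, 4],
    [2.2, 3.6, 2, 8],
    [3.6, 6.1, 4, 14.3],
    [3.6, 6.1, 7, 14.3],
    [3.6, 6.1, 10, 14.3],
  ],
)

```text
time: 26.22
tool_pos: [0.4179, -0.0547, 0.1212]
tool_rot: [[-0.991, 0.132, 0.003], [0.132, 0.991, -0.001], [-0.003, -0.001, -1.0]]
contact_force: [0.2, 0.8, -0.4]
grip_width: 0.085
finger_force: 0.0
```

Request:
step_arm(
  series=[
    [0, 0, 0, 0],
    [0, 0, 0, 0],
    [0, 0, 0, 0],
    [0, 0, 0, 0],
    [0, 0, 0, 0],
  ],
)

```text
time: 26.63
tool_pos: [0.4194, -0.0556, 0.1234]
tool_rot: [[-0.991, 0.132, 0.004], [0.132, 0.991, -0.001], [-0.004, -0.001, -1.0]]
contact_force: [-0.4, 0.5, -0.2]
grip_width: 0.0849
finger_force: 0.0
```

```bash
python3 - <<'E'
from h import *
from plan import go
s=env.get_state();print(s['tool_pos']);go(.416,-.056,.045,-7.7)
d=snapshot('wrist');im=d['image'];np.savez('pics/w11.npz',**d);hsv=cv2.cvtColor(im,cv2.COLOR_RGB2HSV)
g=cv2.inRange(hsv,(50,120,30),(80,255,255));n,l,st,c=cv2.connectedComponentsWithStats(g);i=1+np.argmax(st[1:,4]);print(st[i],c[i])
x,y,w,h,_=st[i];m=((hsv[:,:,1]<60)&(hsv[:,:,2]>110)).astype(np.uint8);M=np.zeros_like(m);M[y:y+h,x:x+w]=m[y:y+h,x:x+w]
n,l,st,c=cv2.connectedComponentsWithStats(M);i=1+np.argmax(st[1:,4]);print(st[i],c[i],plane(d,*c[i],.1,True))
E
```

```text
[ 0.41940082 -0.05555233  0.12341579]
shift [ 0.33 -0.09  7.84] turn 0.1 rows>= 1.9
[ 238  178   82   87 3243] [278.25377737 211.16034536]
[ 256  211   52   54 2146] [281.36766076 237.97204101] [ 0.41131955 -0.05450716  0.1       ]
```

Request:
step_arm(
  series=[
    [0.3, 0, 1.5, 0],
    [0.4, 0, 3.5, 0],
    [0.4, 0, 5.5, 0],
    [0.4, 0, 7, 0],
    [0.4, 0, 7.8, 0],
  ],
)

```text
time: 27.1
tool_pos: [0.4134, -0.054, 0.0423]
tool_rot: [[-0.991, 0.132, -0.001], [0.132, 0.991, 0.001], [0.001, 0.0, -1.0]]
contact_force: [-0.3, 0.4, 0.3]
grip_width: 0.085
finger_force: 0.0
```

Request:
step_arm(
  series=[
    [0, 0, 0, 0],
    [0, 0, 0, 0],
    [0, 0, 0, 0],
    [0, 0, 0, 0],
    [0, 0, 0, 0],
  ],
)

```text
time: 27.52
tool_pos: [0.4148, -0.0545, 0.0444]
tool_rot: [[-0.991, 0.132, 0.002], [0.132, 0.991, -0.001], [-0.002, -0.001, -1.0]]
contact_force: [-0.7, 0.2, -1.3]
grip_width: 0.0851
finger_force: 0.0
```

```bash
python3 - <<'E'
from h import *
s=env.get_state();print(s['tool_pos'],s['contact_force'],s['joints'])
E
```

```text
[ 0.41477798 -0.05447699  0.04439354] [-0.74301391  0.162107   -1.34877326] [-3.74198606e-01 -3.34169458e-02  2.31555155e+00  2.76005747e-05
  8.57148613e-01 -1.81296261e+00]
```

Request:
step_arm(
  series=[
    [0, 0, 0, 0],
    [0, 0, 0, 0],
    [0, 0, 0, 0],
    [0, 0, 0, 0],
    [0, 0, 0, 0],
  ],
  fingers=4.5,
)

```text
time: 27.93
tool_pos: [0.4143, -0.0545, 0.0441]
tool_rot: [[-0.991, 0.131, 0.0], [0.131, 0.991, -0.001], [-0.001, -0.0, -1.0]]
contact_force: [-2.2, -0.3, 4.9]
grip_width: 0.0544
finger_force: 63.6
```

Request:
step_arm(
  series=[
    [0, 0, 0, 0],
    [0, 0, 0, 0],
    [0, 0, 0, 0],
    [0, 0, -0.5, 0],
    [0, 0, -1, 0],
  ],
)

```text
time: 28.35
tool_pos: [0.4128, -0.0537, 0.0526]
tool_rot: [[-0.991, 0.132, -0.002], [0.132, 0.991, 0.001], [0.002, 0.001, -1.0]]
contact_force: [-0.1, -0.4, -2.6]
grip_width: 0.0547
finger_force: 63.9
```

Request:
step_arm(
  series=[
    [0, 0, -2, 0],
    [0, 0, -5, 0],
    [0, 0, -9, 0],
    [0, 0, -13, 0],
    [0, 0, -15, 0],
  ],
)

```text
time: 28.77
tool_pos: [0.4153, -0.0546, 0.2081]
tool_rot: [[-0.991, 0.132, 0.006], [0.132, 0.991, -0.002], [-0.007, -0.001, -1.0]]
contact_force: [0.6, -0.3, -2.4]
grip_width: 0.0547
finger_force: 64.6
```

```bash
python3 - <<'E'
from h import *
from plan import go
s=env.get_state();print(s['tool_pos'],s['grip_width']); go(.575,-.235,.2,-24)
E
```

```text
[ 0.41531789 -0.0545525   0.2080571 ] 0.054738304103801164
shift [-18.2  -15.79   0.81] turn 16.4 rows>= 5.9
```

Request:
step_arm(
  series=[
    [-3, -2.6, 0, 0],
    [-6, -5.2, 0, 0],
    [-9, -7.8, 0, 0],
    [-12, -10.4, 0, 0],
    [-15, -13, 0, 0],
  ],
)

```text
time: 29.18
tool_pos: [0.5458, -0.2038, 0.2023]
tool_rot: [[-0.991, 0.132, -0.001], [0.132, 0.991, 0.001], [0.002, 0.001, -1.0]]
contact_force: [1.1, 0.4, -3.1]
grip_width: 0.0542
finger_force: 64.6
```

Request:
step_arm(
  series=[
    [-1.6, -1.4, 0, 4],
    [-3.2, -2.8, 0, 8],
    [-3.2, -2.8, 0, 12],
    [-3.2, -2.8, 0, 16.4],
    [-3.2, -2.8, 0, 16.4],
  ],
)

```text
time: 29.6
tool_pos: [0.5729, -0.2346, 0.2017]
tool_rot: [[-0.913, 0.408, -0.003], [0.408, 0.913, 0.002], [0.003, 0.001, -1.0]]
contact_force: [-0.0, 0.0, -3.8]
grip_width: 0.0548
finger_force: 64.7
```

Request:
step_arm(
  series=[
    [0, 0, 0, 0],
    [0, 0, 0, 0],
    [0, 0, 0, 0],
    [0, 0, 0, 0],
    [0, 0, 0, 0],
  ],
)

```text
time: 30.02
tool_pos: [0.5734, -0.2346, 0.2035]
tool_rot: [[-0.914, 0.406, 0.0], [0.406, 0.914, -0.0], [-0.0, -0.0, -1.0]]
contact_force: [-0.2, -0.2, -3.9]
grip_width: 0.0546
finger_force: 64.6
```

```bash
python3 - <<'E'
from h import *
s=env.get_state();print(s['tool_pos'],s['grip_width'])
d=snapshot('wrist');np.savez('pics/w12.npz',**d);cv2.imwrite('pics/w12.png',cv2.resize(np.clip(d['image'][60:360,90:490]*1.8,0,255).astype(np.uint8),None,fx=2,fy=2,interpolation=cv2.INTER_CUBIC)[:,:,::-1])
E
```

```text
[ 0.57343992 -0.23455409  0.20346005] 0.054645066106720326
```

View pics/w12.png

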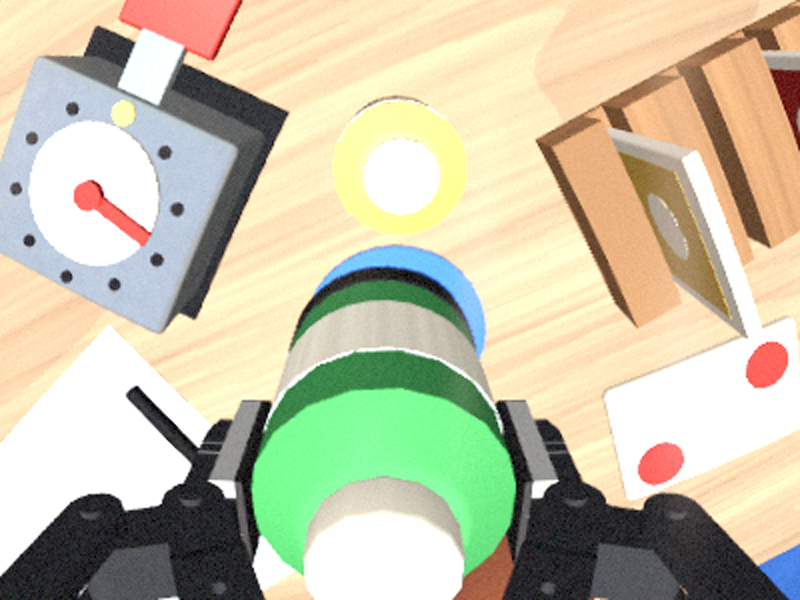

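The pointer is at the third dot, (148,243), so the tally is right, but the held bottle hides the holder. I'll step aside and measure the bore numerically.

Request:
step_arm(
  series=[
    [0, 2.5, 0, 0],
    [0, 5, 0, 0],
    [0, 8, 0, 0],
    [0, 11, 0, 0],
    [0, 12, 0, 0],
  ],
)

```text
time: 30.48
tool_pos: [0.6233, -0.1215, 0.2035]
tool_rot: [[-0.915, 0.404, 0.001], [0.404, 0.915, 0.002], [-0.0, 0.002, -1.0]]
contact_force: [-0.2, 0.4, -3.5]
grip_width: 0.0545
finger_force: 64.9
```

Request:
step_arm(
  series=[
    [0, 0, 0, 0],
    [0, 0, 0, 0],
    [0, 0, 0, 0],
    [0, 0, 0, 0],
    [0, 0, 0, 0],
  ],
)

```text
time: 30.9
tool_pos: [0.6219, -0.1263, 0.2033]
tool_rot: [[-0.913, 0.408, -0.0], [0.408, 0.913, -0.0], [0.0, -0.0, -1.0]]
contact_force: [-0.6, -0.0, -3.4]
grip_width: 0.0545
finger_force: 65.0
```

```bash
python3 - <<'E'
from h import *
s=env.get_state();print(s['tool_pos'])
d=snapshot('wrist');np.savez('pics/w13.npz',**d);im=d['image'];hsv=cv2.cvtColor(im,cv2.COLOR_RGB2HSV)
m=cv2.inRange(hsv,(105,120,20),(125,255,255));n,l,st,c=cv2.connectedComponentsWithStats(m)
for i in range(1,n):
    if st[i,4]>300: print(i,st[i],c[i].round(1))
i=max((i for i in range(1,n) if st[i,0]<260 and 120<c[i][1]<330),key=lambda i:st[i,4])
x,y,w,h,a=st[i];V=hsv[:,:,2]
for r in range(y-1,y+h+1,2): print(r,' '.join('%3d'%V[r,k] if l[r,k]==i else '  .' for k in range(x-1,x+w+1,3)))
print(x)
E
```

```text
[ 0.62189552 -0.12628512  0.20329187]
1 [ 143  184   87   89 5945] [185.3 227.7]
2 [ 456  270  104   90 3988] [514.  318.1]
15 [ 377  359   41   43 1090] [394.2 381. ]
183   .   .   .   .   .   .   .   .   .   .   .   .   .   .   .   .   .   .   .   .   .   .   .   .   .   .   .   .   .   .
185   .   .   .   .   .   .   .   .   .   . 166 194 196 197 195 197 197 153   .   .   .   .   .   .   .   .   .   .   .   .
187   .   .   .   .   .   .   .   .   . 192 195 196 197 195 196 196 196 196 196 176   .   .   .   .   .   .   .   .   .   .
189   .   .   .   .   .   .   .   . 195 197 196 195 196 196 196 196 195 194 196 198 190   .   .   .   .   .   .   .   .   .
191   .   .   .   .   .   .   . 196 193 196 197 196 194 195 197 196 195 196 197 195 196 197 133   .   .   .   .   .   .   .
193   .   .   .   .   .   . 194 195 195 196 196 195 195 190 190 193 196 195 197 198 198 196 195 125   .   .   .   .   .   .
195   .   .   .   .   . 194 193 193 196 194 191 171  98  96  92  92 141 172 196 196 195 196 197 195   .   .   .   .   .   .
197   .   .   .   .   . 195 194 195 197 171  97  98  97  94  90 
[... 4075 characters left out ...]
  94  97  93  97 101 101 101  97 173 194   .   .   .   .   .   .   .   .   .
265   .   .   .   .   .   . 174 196 196  97  96  91  96  96  97 100  99  99 171 194 188   .   .   .   .   .   .   .   .   .
267   .   .   .   .   .   .   .   . 195 204 154 102  99  95  99 104 132 198 195 187   .   .   .   .   .   .   .   .   .   .
269   .   .   .   .   .   .   .   .   . 191 196 202 195 190 183 201 197 192 182   .   .   .   .   .   .   .   .   .   .   .
271   .   .   .   .   .   .   .   .   .   .   . 187 191 192 192 191 178   .   .   .   .   .   .   .   .   .   .   .   .   .
273   .   .   .   .   .   .   .   .   .   .   .   .   .   .   .   .   .   .   .   .   .   .   .   .   .   .   .   .   .   .
143
```

```bash
python3 - <<'E'
from h import *
from scipy.optimize import least_squares
from plan import go
d=dict(np.load('pics/w13.npz'))
px=[(183,207),(192,211),(198.5,215),(204.5,221),(209.5,229),(212.5,237),(214,245),(143,229),(143,237),(143,243),(146.5,249),(149.5,254),(153,260),(159,264),(165,267.5),(173,271.5),(190,271.5),(162,207),(155,211)]
W=np.array([plane(d,*p,.044,True)[:2] for p in px])
f=least_squares(lambda q:np.hypot(*(W-q[:2]).T)-q[2],[.627,-.25,.04],loss='soft_l1',f_scale=.001)
print(f.x,(np.hypot(*(W-f.x[:2]).T)-f.x[2]).round(4)*1000)
# bottle: cap/shoulder offset vs tool from w12
b=dict(np.load('pics/w12.npz'));hsv=cv2.cvtColor(b['image'],cv2.COLOR_RGB2HSV)
s=env.get_state();p=s['tool_pos']
R=np.array(s['tool_rot']);print('cup, in tool frame cm',(R.T@(np.append(f.x[:2],p[2])-p)*100).round(2))
E
```

```text
[ 0.62984022 -0.25096523  0.03954414] [-0.3 -0.5 -0.   0.1  0.   0.3  1.1  0.4  0.1  1.5 -0.1 -0.3  1.  -0.5
 -0.9  0.2 -0.7 -0.  -0.5]
cup, in tool frame cm [ -5.81 -11.08   0.  ]
```

Request:
step_arm(
  series=[
    [-1.2, -2.3, 0, 0],
    [-2.4, -4.6, 0, 0],
    [-3.8, -7.2, 0, 0],
    [-5.1, -9.6, 0, 0],
    [-6, -11.1, 0, 0],
  ],
)

```text
time: 31.37
tool_pos: [0.6316, -0.2543, 0.2034]
tool_rot: [[-0.913, 0.408, 0.0], [0.408, 0.913, -0.001], [-0.001, -0.001, -1.0]]
contact_force: [0.9, 0.1, -3.5]
grip_width: 0.0546
finger_force: 65.0
```

Request:
step_arm(
  series=[
    [0, 0, 0, 0],
    [0, 0, 2, 0],
    [0, 0, 5, 0],
    [0, 0, 8, 0],
    [0, 0, 9, 0],
  ],
)

```text
time: 31.78
tool_pos: [0.629, -0.2486, 0.1076]
tool_rot: [[-0.914, 0.406, -0.008], [0.406, 0.914, 0.005], [0.01, 0.002, -1.0]]
contact_force: [-1.2, 0.6, -5.4]
grip_width: 0.0547
finger_force: 64.9
```

Request:
step_arm(
  series=[
    [0, 0, 0, 0],
    [0, 0, 0, 0],
    [0, 0, 0, 0],
    [0, 0, 0, 0],
    [0, 0, 0, 0],
  ],
)

```text
time: 32.2
tool_pos: [0.6333, -0.2515, 0.116]
tool_rot: [[-0.914, 0.406, 0.004], [0.406, 0.914, -0.002], [-0.004, -0.0, -1.0]]
contact_force: [-0.3, -0.4, -4.3]
grip_width: 0.0543
finger_force: 65.0
```

```bash
python3 - <<'E'
from h import *
s=env.get_state();p=s['tool_pos'];R=np.array(s['tool_rot']);print(p,(R.T@(np.array([.6298,-.2510,.05])-p)*100).round(2))
E
```

```text
[ 0.63331115 -0.25150013  0.11603823] [ 0.37 -0.09  6.6 ]
```

Request:
step_arm(
  series=[
    [0.1, 0, 0.5, 0],
    [0.1, 0, 1.2, 0],
    [0.1, 0, 2, 0],
    [0.1, 0, 2.6, 0],
    [0.1, 0, 3, 0],
  ],
)

```text
time: 32.62
tool_pos: [0.6301, -0.25, 0.0812]
tool_rot: [[-0.914, 0.406, -0.003], [0.406, 0.914, 0.001], [0.003, 0.0, -1.0]]
contact_force: [0.0, -0.3, -3.1]
grip_width: 0.0544
finger_force: 65.0
```

Request:
step_arm(
  series=[
    [0, 0, 0.4, 0],
    [0, 0, 0.8, 0],
    [0, 0, 1.2, 0],
    [0, 0, 1.6, 0],
    [0, 0, 2, 0],
  ],
)

```text
time: 33.03
tool_pos: [0.6312, -0.2506, 0.0631]
tool_rot: [[-0.914, 0.406, 0.0], [0.406, 0.914, -0.0], [-0.0, -0.0, -1.0]]
contact_force: [0.1, 0.4, -2.9]
grip_width: 0.0544
finger_force: 65.0
```

Request:
step_arm(
  series=[
    [0, 0, 0.3, 0],
    [0, 0, 0.6, 0],
    [0, 0, 0.9, 0],
    [0, 0, 1.2, 0],
    [0, 0, 1.3, 0],
  ],
)

```text
time: 33.45
tool_pos: [0.631, -0.2505, 0.0502]
tool_rot: [[-0.914, 0.406, -0.0], [0.406, 0.914, 0.0], [0.0, 0.0, -1.0]]
contact_force: [-1.9, 0.5, -0.5]
grip_width: 0.0547
finger_force: 65.3
```

Request:
step_arm(
  series=[
    [0, 0, 0.1, 0],
    [0, 0, 0.2, 0],
    [0, 0, 0.2, 0],
    [0, 0, 0.2, 0],
    [0, 0, 0.2, 0],
  ],
)

```text
time: 33.87
tool_pos: [0.6312, -0.2506, 0.0502]
tool_rot: [[-0.914, 0.406, -0.0], [0.406, 0.914, -0.0], [0.0, -0.0, -1.0]]
contact_force: [-4.8, 1.8, 5.5]
grip_width: 0.0548
finger_force: 65.8
```

Request:
step_arm(
  series=[
    [0, 0, 0, 0],
    [0, 0, 0, 0],
    [0, 0, 0, 0],
    [0, 0, 0, 0],
    [0, 0, 0, 0],
  ],
  fingers=7.6,
)

```text
time: 34.28
tool_pos: [0.6312, -0.2506, 0.0483]
tool_rot: [[-0.914, 0.406, 0.0], [0.406, 0.914, -0.0], [-0.0, -0.0, -1.0]]
contact_force: [-0.1, -0.1, 0.3]
grip_width: 0.0762
finger_force: 0.0
```

Request:
step_arm(
  series=[
    [0, 0, -1.5, 0],
    [0, 0, -4, 0],
    [0, 0, -7, 0],
    [0, 0, -11, 0],
    [0, 0, -15, 0],
  ],
)

```text
time: 34.7
tool_pos: [0.6305, -0.2502, 0.2]
tool_rot: [[-0.914, 0.406, -0.001], [0.406, 0.914, 0.001], [0.001, 0.0, -1.0]]
contact_force: [-0.3, -1.1, 0.5]
grip_width: 0.0761
finger_force: 0.0
```

Request:
step_arm(
  series=[
    [3, 0, -1, 0],
    [6, 0, -2, 0],
    [9, 0, -2, 0],
    [11, 0, -2, 0],
    [11, 0, -2, 0],
  ],
)

```text
time: 35.12
tool_pos: [0.5281, -0.2042, 0.2196]
tool_rot: [[-0.914, 0.406, -0.0], [0.406, 0.914, 0.0], [0.0, -0.0, -1.0]]
contact_force: [0.5, 0.4, 0.0]
grip_width: 0.0761
finger_force: 0.0
```

```bash
python3 - <<'E'
from h import *
d=snapshot('wrist');im=d['image'];np.savez('pics/w14.npz',**d);hsv=cv2.cvtColor(im,cv2.COLOR_RGB2HSV)
s=env.get_state();print(s['time'],s['tool_pos'],s['contact_force'])
g=cv2.inRange(hsv,(50,120,30),(80,255,255));n,l,st,c=cv2.connectedComponentsWithStats(g)
for i in range(1,n):
    if st[i,4]<300: continue
    x,y,w,h,_=st[i];m=((hsv[:,:,1]<60)&(hsv[:,:,2]>110)).astype(np.uint8);M=np.zeros_like(m);M[y-8:y+h+8,x-8:x+w+8]=m[y-8:y+h+8,x-8:x+w+8]
    k,ll,s2,c2=cv2.connectedComponentsWithStats(M);j=1+np.argmax(s2[1:,4]);print(st[i],s2[j],c2[j],plane(d,*c2[j],.106,True))
    P=np.array([plane(d,*q,.106,True)[:2] for q in np.argwhere(ll==j)[:,::-1].astype(float)]);print('cap size',np.ptp(P,axis=0))
E
```

```text
35.1667 [ 0.52964046 -0.20520312  0.21974033] [ 0.59825507 -0.63326003  0.44109612]
[ 255  269   52   47 1451] [266 294  30  30 699] [280.03290415 309.05436338] [ 0.62748691 -0.24975999  0.106     ]
cap size [0.03596141 0.02972118]
```

```bash
python3 -c "
from rig import env
print(env.sign_off())"
```

```text
the job is handed in; nothing more can be done
None
```

The job is handed in; no verdict came back. By my last checks, the three tiles (green, red, yellow) stand in grooves of their own in the rack, the tally reads 3, and the green bottle is upright and fully down in its blue holder.

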